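# Change the filter by four clicks, then open the iris

## Robot

A 6-joint arm with a two-finger parallel gripper is mounted at the origin on a cart in front of the work surface, level with it; the furniture and walls round the work are solid. World frame = base frame: x ahead of the robot, y to its left, z up, the work surface at z = 0. Lengths are in m, angles in rad, forces in N, time in s.
With the tool pointing down it reaches from about 0.35 to 0.725 m from the base axis. Payload 6 kg.
Tool frame: the origin (TCP) lies midway between the tips of the shut fingers; the grasp point (between the pads) lies 19 mm behind it (manip.grip_point_offset is the distance from the TCP to the grasp point, in m); x points along the fingers, z is the direction in which the jaws open and shut, and the axes are right-handed (so a half turn about x gives the same grasp; the last joint's range is limited). The gripper opens to 85 mm and grips with 20 to 120 N. Pads are 22 mm wide; open, the fingers measure 114 mm over their backs; the gripper's body (76 mm by 85 mm) begins 54 mm behind the grasp point. The pads swing forward as they close: fully open they stand 13 mm farther back than shut.
Start: joints at [-0.96, 0.04, 0.085, 0, -1.615, -0.334], TCP at [0.164, -0.577, 0.231] pointing down, gripper open.
Joint ranges: [-2.56, 2.56], [-1.29, 2.01], [-1.08, 1.49], [-3.29, 1.98], [-2.81, -0.18], [-2.99, 2.99]. Speed limits (rad/s): [2.57, 2.57, 3.01, 3.14, 3.14, 3.14].

## Interface

Orientations are given as a unit quaternion [x, y, z, w].
In Python, from station import manip gives the robot as it stands.
- The arm moves only by the tool step_arm, never from a script. Its argument "steps" is a list of rows, each an object of numbers: "grip": the closure in counts, from 0 (fully open) to 255 (shut); "tx", "ty", "tz": the shift along the tool's x, y, z in cm; "ax", "ay", "az": the turn, a rotation vector about the tool's x, y, z in rad. A call has 1 to 5 rows; each row shifts and turns the commanded pose from where the row before left it, along the tool's axes as they then stand; what a row does not reach is not made up. A row lasts 1/10 s, in which the tool goes at most 50 mm and 8.59 degrees, less where a joint would pass 70% of its speed; a pose out of reach is approached as far as the arm can. A call is refused whole if a number of a shift passes 5 or a number of a turn 0.15, either way. A call with a gripper value outside its range is refused whole. The fingers move at their own pace and stop on an object; the grip force is fixed at half the most. Time passes only in rows, so rows that do not move let the fingers close. It gives the time, the measured TCP pose, the force and the opening at its end, in the units of the state.
- manip.sense(): the state, without advancing time (a new reading comes with each control period).
- manip.snapshot(name): name is "scene" or "top" or "wrist"; returns the picture (384x512x3 uint8, red, green, blue); there is no depth.
- manip.camera_model(name): a dict with "fx", "fy", "cx", "cy" (pixels), "rvec" (rotation vector, rad) and "tvec" (3), from world to camera coordinates, as OpenCV has them. Camera axes: x right, y down, z forward; pixel columns grow to the right and rows downward; lengths in m; the calibration is good to about 2 mm. The wrist camera is an equidistant fisheye: a pixel r from the principal point sees the ray r / f radians off the axis. A picture is of the moment at which its call begins: read the wrist's pose just before it. camera_model takes no time and is no camera call; for the wrist camera it gives the pose at the moment of the call.
- manip.hand_in(): hands the job in, once; it reports no verdict.
The state is a dict: "clock": time; "qpos": joint angles; "dq": joint speeds; "effort": joint torques, N m; "tool_pos": TCP position; "eef_rot": TCP orientation; "wrist_force": force on the tool from outside, world axes, zero at the start; "wrist_torque": the same for the moment, N m; "width": opening from 0.0 (shut) to 1.0 (fully open).
Only numpy, scipy, OpenCV 4.12 (cv2) and the standard library are available. Lean on these libraries where they do the work, as an engineer would, in place of code of your own. Each camera call takes 0.05 s, during which the arm holds its last target.

## Task

Change the filter in front of the detector: with a fingertip on the rim of the star wheel, turn the wheel exactly four clicks from where it stands, either way round, and let it rest in its stop. Only then push the leaning iris lever up until it stands upright, which opens the iris, so that the detector never sees the beam through a wrong filter. Push lightly, pinch or lift nothing, and leave the loose tools, post and vial where they are.

Things in the scene. Friction and masses are not known exactly. Their poses are not given: they have to be found in the camera images.
- board: aluminium breadboard 300x125x12.7 mm, bolted down, carrying the set-up. Origin: centre of its underside; x runs along the beam (-x to +x: lens, iris, wheel, detector box), y across it, z up. Heights here are above the bench: wheel 169 mm, detector box 150 (its connector 161), lens 140
- wheel_hub (a point): middle of the star wheel, on its axle (along board x), 97 mm up. Aluminium wheel 14 mm thick: disc of 48 mm radius with 8 equal lobes, 9 mm wide, out to 72 mm radius, round ends; between two round black covers of 44 mm radius (29 mm over both). In every stop a gap is at the very top and lobes stand 22.5 deg either side of it. A fingertip lowered beside a lobe near the top, tip 5 to 10 mm above the disc's top, can push that lobe sideways (along board y)
- wheel (a joint): turn of the wheel, rad, about board x (growing: its top moves to board -y); it turns freely both ways. 8 stops, one every 0.785 rad, at whole multiples. A click stop holds it: about 3 N on a lobe moves it; past half-way the force drops and it snaps into the next stop by itself (the click)
- wheel_stud (a point): small black stud on the sides of one lobe, 60 mm from the axle: shows how far the wheel has turned (four clicks: straight opposite)
- iris_centre (a point): centre of the black iris on a post, 124 mm up, 103 mm before the wheel (board -x); ring of 23 mm radius, 10 mm thick, facing along board x; the lever turns about this point
- iris_lever (a joint): lean of the iris lever, rad: 0 upright against its stop (open); at the start 0.45 to 0.75, leaning over to board -y (shut). It stays where it is left, takes about 1 N, and is pushed from its -y side towards +y and up
- lever_tip (a point): centre of the little ball, 5 mm thick, at the end of the iris lever, 36 mm from iris_centre; the lever is a rod 3.2 mm thick that stands 15 mm clear of the ring
- hexkey_0: loose hex key 30x88x4 mm lying on the board beside the iris's post holder; origin: centre of its underside; leave it
- post_2: loose steel post, 13 mm thick, 50 mm tall, standing on the board; origin: centre of its foot; leave it
- driver_1: loose ball driver 26x134x26 mm lying on the bench; origin: centre of its underside; leave it
- vial_2: loose amber vial, 23 mm thick, 52 mm tall, standing on the bench; origin: centre of its foot; leave it

How it is judged:
By the outcome, as a careful person would: the job done as asked, in the order asked, and still so for the second after the job is handed in, with the robot touching nothing.
It also fails if it takes over 54 s, if anything falls off the work surface, if the arm or the gripper's body presses on something with over 40 N, if the wrist force passes 120 N, or if a joint passes its speed limit or range.

## Working session

There is one attempt and no reset: what is moved stays moved. The work goes in short steps, Python scripts to look and compute and a tool call to move; the robot and the scene stay as the last step left them, time stands still between calls to the robot, and variables do not carry over. Pictures are saved under pics/ and viewed, and the job is handed in when it is done.

Besides the shell and the picture viewer there is one more tool, called after "Request:" in YAML: its name, and indented under it one key for each argument. step_arm: Moves the arm, as the interface text tells. Its arguments: {"type":"object","properties":{"steps":{"type":"array"}},"required":["steps"]}

```bash
ls; mkdir -p pics
python3 - <<'E'
from station import manip
import cv2
s=manip.sense();print({k:s[k] for k in ('clock','tool_pos','eef_rot','wrist_force','width')})
for n in ("scene","top","wrist"):
    im=manip.snapshot(n); cv2.imwrite(f"pics/{n}0.png",cv2.cvtColor(im,cv2.COLOR_RGB2BGR)); print(n,manip.camera_model(n))
E
```

```text
pics
{'clock': 0.0, 'tool_pos': array([ 0.16396025, -0.57682146,  0.23028836]), 'eef_rot': array([-0.56369534,  0.42588037,  0.56471839,  0.42657545]), 'wrist_force': array([ 0.2796816 ,  0.16428926, -0.24203054]), 'width': 0.9963439790692868}
scene {'fx': 493.35767172490233, 'fy': 493.35767172490233, 'cx': 254.31852318842041, 'cy': 193.16780427555696, 'rvec': array([ 1.97085078, -0.49891194,  0.29803685]), 'tvec': array([-0.49937868,  0.21319191,  1.14448038])}
top {'fx': 385.22556368937614, 'fy': 385.22556368937614, 'cx': 250.80380122077622, 'cy': 189.06616809801173, 'rvec': array([ 2.12480551, -2.14379138,  0.11156365]), 'tvec': array([-0.04270169,  0.5439582 ,  0.89525793])}
wrist {'fx': 297.3186396354542, 'fy': 297.3186396354542, 'cx': 255.15961294967963, 'cy': 189.01932876944315, 'rvec': array([-1.76257941, -2.33098114, -0.38450555]), 'tvec': array([ 0.60036564, -0.04102884,  0.38114386])}
```

View pics/scene0.png

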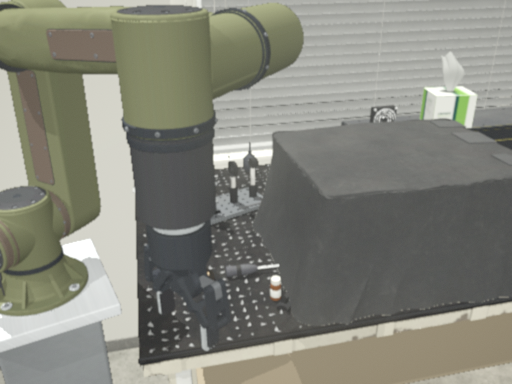

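View pics/top0.png

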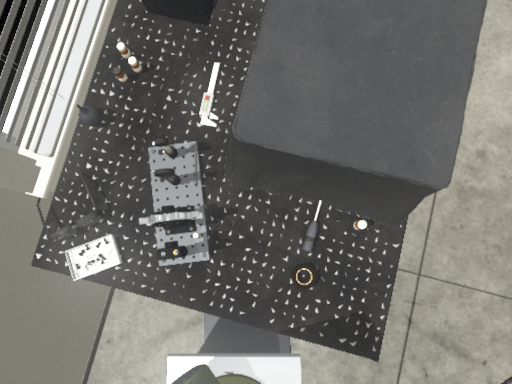

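View pics/wrist0.png

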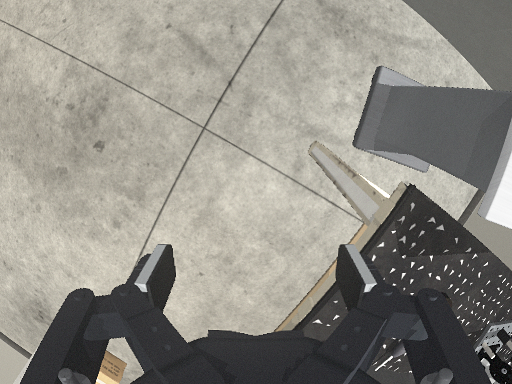

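```bash
cat > h.py <<'E'
import numpy as np,cv2
from station import manip
def cam(n):
    c=manip.camera_model(n); R,_=cv2.Rodrigues(np.array(c['rvec']));return c,R,np.array(c['tvec'])
def proj(n,P,m=None):
    c,R,t=m or cam(n); p=R@np.array(P,float)+t
    if n=='wrist':
        th=np.arctan2(np.hypot(p[0],p[1]),p[2]); u=p[:2]/np.hypot(p[0],p[1])*th
    else: u=p[:2]/p[2]
    return np.array([c['fx']*u[0]+c['cx'],c['fy']*u[1]+c['cy']])
def ray(n,px,m=None):
    c,R,t=m or cam(n); u=np.array([(px[0]-c['cx'])/c['fx'],(px[1]-c['cy'])/c['fy']])
    if n=='wrist':
        r=np.hypot(*u); d=np.array([*(u/r*np.sin(r)),np.cos(r)])
    else: d=np.array([*u,1.]); d/=np.linalg.norm(d)
    return -R.T@t, R.T@d
def atz(n,px,z,m=None):
    o,d=ray(n,px,m); return o+d*(z-o[2])/d[2]
def snap(n,f):
    m=cam(n); im=cv2.cvtColor(manip.snapshot(n),cv2.COLOR_RGB2BGR); cv2.imwrite(f,im); return im,m
def crop(im,x0,y0,x1,y1,k,f):
    cv2.imwrite(f,cv2.resize(im[y0:y1,x0:x1],None,fx=k,fy=k,interpolation=cv2.INTER_CUBIC))
E
python3 - <<'E'
from h import *
im=cv2.imread('pics/top0.png'); crop(im,130,130,230,275,4,'pics/top0c.png')
for q in ((149,147),(195,142),(209,259),(159,265)): print(q,atz('top',q,0.0127).round(3))
print([ (p,proj('top',p).round(0)) for p in ((0,0,0),(.4,0,0),(.4,.2,0))], -cam('top')[1].T@cam('top')[2],-cam('scene')[1].T@cam('scene')[2])
E
```

```text
(149, 147) [0.658 0.212 0.013]
(195, 142) [0.669 0.094 0.013]
(209, 259) [0.376 0.056 0.013]
(159, 265) [0.363 0.178 0.013]
[((0, 0, 0), array([232., 423.])), ((0.4, 0, 0), array([232., 249.])), ((0.4, 0.2, 0), array([152., 249.]))] [ 0.41535123 -0.07808814  0.95947189] [ 0.00693552 -1.0663808   0.68370249]
```

View pics/top0c.png

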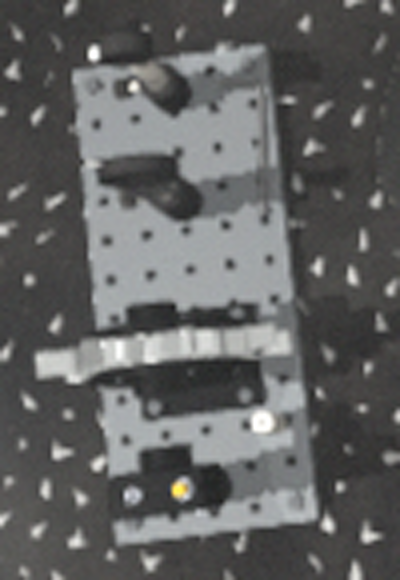

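```bash
cat >> h.py <<'E'
from scipy.spatial.transform import Rotation as Ro
def st():
    s=manip.sense(); R=Ro.from_quat(s['eef_rot']).as_matrix(); print('t',round(s['clock'],2),'tcp',np.round(s['tool_pos'],4),'F',np.round(s['wrist_force'],2),'w',round(s['width'],2)); return s,R
E
python3 - <<'E'
from h import *
s,R=st(); print(R.round(3)); print(s['qpos'])
for q in ((410,220),(235,190),(230,150),(440,190)): print(q,atz('top',q,0.0).round(3),atz('top',q,0.25).round(3))
d=R.T@(np.array([.33,-.24,.30])-s['tool_pos']);print(d*100)
E
```

```text
t 0.15 tcp [ 0.164  -0.5769  0.2305] F [-0.16  0.99 -0.15] w 1.0
[[-0.001 -0.962 -0.273]
 [ 0.001 -0.273  0.962]
 [-1.     0.     0.001]]
[-9.60264059e-01  4.06697411e-02  8.40372377e-02 -3.23800566e-04
 -1.61553593e+00 -3.33681100e-01]
(410, 220) [ 0.468 -0.437  0.   ] [ 0.454 -0.343  0.25 ]
(235, 190) [ 0.547 -0.006  0.   ] [ 0.513 -0.025  0.25 ]
(230, 150) [0.65  0.006 0.   ] [ 0.589 -0.016  0.25 ]
(440, 190) [ 0.541 -0.515  0.   ] [ 0.508 -0.401  0.25 ]
[ -6.91338803 -25.17879095  27.87680965]
```

Request:
step_arm:
  steps:
    - {"tx":-0.9,"ty":-3.1,"tz":3.5,"grip":255}
    - {"tx":-0.9,"ty":-3.1,"tz":3.5,"grip":255}
    - {"tx":-0.9,"ty":-3.1,"tz":3.5,"grip":255}
    - {"tx":-0.9,"ty":-3.1,"tz":3.5,"grip":255}
    - {"tx":-0.9,"ty":-3.1,"tz":3.5,"grip":255}

```text
schema error: expected keys grip, tx, ty, tz, ax, ay, az
```

Request:
step_arm:
  steps:
    - {"tx":-0.9,"ty":-3.1,"tz":3.5,"grip":255}
    - {"tx":-0.9,"ty":-3.1,"tz":3.5,"grip":255}
    - {"tx":-0.9,"ty":-3.1,"tz":3.5,"grip":255}
    - {"ax":-0.14,"grip":255}
    - {"ax":-0.14,"grip":255}

```text
schema error: expected keys grip, tx, ty, tz, ax, ay, az
```

Request:
step_arm:
  steps:
    - {"ax":-0.14,"grip":255}
    - {"ax":-0.14,"grip":255}
    - {"ax":-0.14,"grip":255}
    - {"ax":-0.14,"grip":255}
    - {"ax":-0.14,"grip":255}

```text
schema error: expected keys grip, tx, ty, tz, ax, ay, az
```

Request:
step_arm:
  steps:
    - {"ax":-0.14,"grip":255}
    - {"ax":-0.14,"grip":255}
    - {"ax":-0.14,"grip":255}
    - {"grip":255}

```text
schema error: expected keys grip, tx, ty, tz, ax, ay, az
```

All keys are needed.

Request:
step_arm:
  steps:
    - {"tx":-0.9,"ty":-3.1,"tz":3.5,"ax":0,"ay":0,"az":0,"grip":255}
    - {"tx":-0.9,"ty":-3.1,"tz":3.5,"ax":0,"ay":0,"az":0,"grip":255}
    - {"tx":-0.9,"ty":-3.1,"tz":3.5,"ax":0,"ay":0,"az":0,"grip":255}
    - {"tx":-0.9,"ty":-3.1,"tz":3.5,"ax":0,"ay":0,"az":0,"grip":255}
    - {"tx":-0.9,"ty":-3.1,"tz":3.5,"ax":0,"ay":0,"az":0,"grip":255}

```text
clock: 0.65
tool_pos: [0.2654, -0.3647, 0.2763]
eef_rot: [-0.564, 0.426, 0.564, 0.426]
wrist_force: [0.7, 0.6, 0.1]
width: 0.14
```

Request:
step_arm:
  steps:
    - {"tx":-0.9,"ty":-3.1,"tz":3.5,"ax":0,"ay":0,"az":0,"grip":255}
    - {"tx":-0.9,"ty":-3.1,"tz":3.5,"ax":0,"ay":0,"az":0,"grip":255}
    - {"tx":-0.9,"ty":-3.1,"tz":3.5,"ax":0,"ay":0,"az":0,"grip":255}
    - {"tx":0,"ty":0,"tz":0,"ax":-0.14,"ay":0,"az":0,"grip":255}
    - {"tx":0,"ty":0,"tz":0,"ax":-0.14,"ay":0,"az":0,"grip":255}

```text
clock: 1.15
tool_pos: [0.3269, -0.2384, 0.3036]
eef_rot: [0.62, -0.34, -0.62, -0.34]
wrist_force: [-0.3, 0.2, -0.6]
width: -0.001
```

Request:
step_arm:
  steps:
    - {"tx":0,"ty":0,"tz":0,"ax":-0.14,"ay":0,"az":0,"grip":255}
    - {"tx":0,"ty":0,"tz":0,"ax":-0.14,"ay":0,"az":0,"grip":255}
    - {"tx":0,"ty":0,"tz":0,"ax":-0.14,"ay":0,"az":0,"grip":255}
    - {"tx":0,"ty":0,"tz":0,"ax":-0.14,"ay":0,"az":0,"grip":255}
    - {"tx":0,"ty":0,"tz":0,"ax":-0.14,"ay":0,"az":0,"grip":255}

```text
clock: 1.65
tool_pos: [0.326, -0.2399, 0.3031]
eef_rot: [-0.699, 0.108, 0.699, 0.109]
wrist_force: [-0.4, -0.9, 0.4]
width: -0.001
```

Request:
step_arm:
  steps:
    - {"tx":0,"ty":0,"tz":0,"ax":-0.14,"ay":0,"az":0,"grip":255}
    - {"tx":0,"ty":0,"tz":0,"ax":-0.14,"ay":0,"az":0,"grip":255}
    - {"tx":0,"ty":0,"tz":0,"ax":-0.14,"ay":0,"az":0,"grip":255}
    - {"tx":0,"ty":0,"tz":0,"ax":0,"ay":0,"az":0,"grip":255}

```text
clock: 2.05
tool_pos: [0.326, -0.2399, 0.3031]
eef_rot: [-0.706, -0.038, 0.706, -0.038]
wrist_force: [-0.6, -0.6, -0.7]
width: -0.002
```

Run:
```python
from h import *
s,R=st(); print(R.round(3))
im,m=snap('wrist','pics/w1.png'); print('cam',(-m[1].T@m[2]).round(3), m[1][2].round(3))
for tgt in ([.36,.0,.33],[.38,.13,.33]):
  print(tgt,(R.T@(np.array(tgt)-s['tool_pos'])*100).round(2))
```

```text
t 2.05 tcp [ 0.326  -0.2399  0.3031] F [-0.64 -0.57 -0.66] w -0.0
[[-0.     0.107 -0.994]
 [ 0.    -0.994 -0.107]
 [-1.    -0.     0.   ]]
cam [ 0.334 -0.323  0.446] [-0.034  0.319 -0.947]
[0.36, 0.0, 0.33] [ -2.68 -23.49  -5.95]
[0.38, 0.13, 0.33] [ -2.68 -36.2   -9.34]
```

View pics/w1.png

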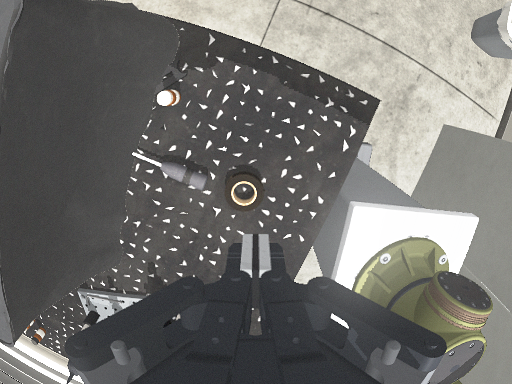

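Request:
step_arm:
  steps:
    - {"tx":-0.5,"ty":-4.7,"tz":-1.2,"ax":0,"ay":0,"az":0,"grip":255}
    - {"tx":-0.5,"ty":-4.7,"tz":-1.2,"ax":0,"ay":0,"az":0,"grip":255}
    - {"tx":-0.5,"ty":-4.7,"tz":-1.2,"ax":0,"ay":0,"az":0,"grip":255}
    - {"tx":-0.5,"ty":-4.7,"tz":-1.2,"ax":0,"ay":0,"az":0,"grip":255}
    - {"tx":-0.5,"ty":-4.7,"tz":-1.2,"ax":0,"ay":0,"az":0,"grip":255}

```text
clock: 2.6
tool_pos: [0.3604, 0.0018, 0.3288]
eef_rot: [0.707, 0.036, -0.706, 0.036]
wrist_force: [1.6, -0.4, -0.5]
width: 0.0
```

Request:
step_arm:
  steps:
    - {"tx":-0.5,"ty":-4.0,"tz":-2.0,"ax":0,"ay":0,"az":0,"grip":255}
    - {"tx":-0.5,"ty":-3.0,"tz":-2.0,"ax":0,"ay":0,"az":0,"grip":255}
    - {"tx":0,"ty":0,"tz":0,"ax":0,"ay":0,"az":0,"grip":255}

```text
clock: 2.9
tool_pos: [0.3939, 0.0772, 0.337]
eef_rot: [-0.705, -0.037, 0.707, -0.038]
wrist_force: [-0.5, 0.1, -1.0]
width: 0.001
```

Run:
```python
from h import *
s,R=st()
im,m=snap('wrist','pics/w2.png'); print('cam',(-m[1].T@m[2]).round(3), m[1][2].round(3))
import pickle; pickle.dump(m,open('m2.pkl','wb'))
```

```text
t 2.9 tcp [0.3939 0.0772 0.337 ] F [-0.55  0.14 -1.04] w 0.0
cam [ 0.402 -0.006  0.48 ] [-0.037  0.318 -0.947]
```

View pics/w2.png

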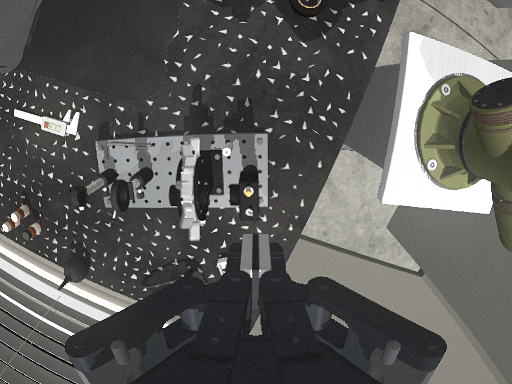

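Run:
```python
from h import *
im=cv2.imread('pics/w2.png'); crop(im,60,115,280,250,3.6,'pics/w2c.png')
```

```text
(no output)
```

View pics/w2c.png

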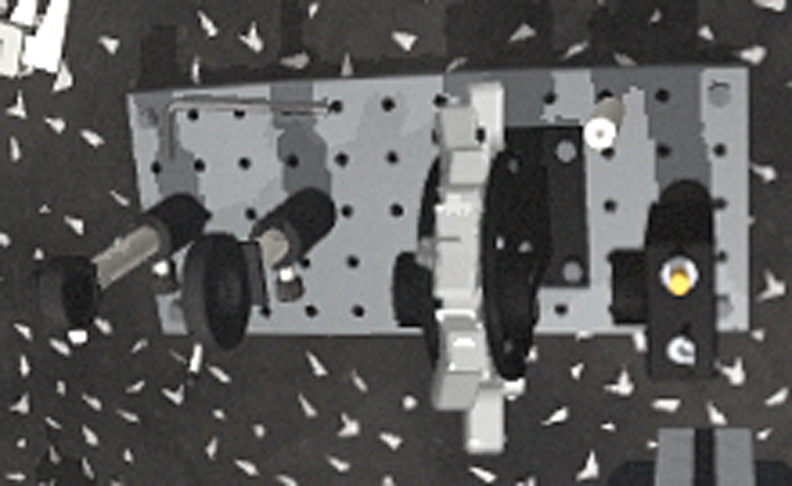

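```bash
cat > board.py <<'E'
from h import *
import pickle
m2=pickle.load(open('m2.pkl','rb'))
def un(q,k=3.6,x0=60,y0=115): return (x0+(q[0]+.5)/k-.5,y0+(q[1]+.5)/k-.5)
E
python3 - <<'E'
from board import *
obj=[(-.15,.0625),(.15,.0625),(.15,-.0625),(-.15,-.0625)]
px=[un(q) for q in ((128,95),(747,67),(748,330),(162,335))]
P=np.array([atz('wrist',q,.0127,m2)[:2] for q in px]); print(P.round(4)); 
print([np.linalg.norm(P[i]-P[(i+1)%4]).round(4) for i in range(4)])
T=np.array([atz('top',q,.0127)[:2] for q in ((130+266/4,130+45/4),(130+316/4,130+520/4),(130+117/4,130+543/4),(130+75/4,130+72/4))]); print(T.round(4)); print([np.linalg.norm(T[i]-T[(i+1)%4]).round(4) for i in range(4)])
for D in (P,T):
    A=np.array(obj);c=D.mean(0); H=(A).T@(D-c); th=np.arctan2(H[0,1]-H[1,0],H[0,0]+H[1,1]); print(c,th,np.degrees(th))
    Rb=np.array([[np.cos(th),-np.sin(th)],[np.sin(th),np.cos(th)]]); print((D-(A@Rb.T+c)).round(4))
E
```

```text
[[0.6716 0.0918]
 [0.3753 0.0563]
 [0.3604 0.1791]
 [0.6586 0.2162]]
[np.float64(0.2983), np.float64(0.1237), np.float64(0.3004), np.float64(0.1251)]
[[0.671  0.0904]
 [0.3741 0.056 ]
 [0.3609 0.1776]
 [0.6553 0.2123]]
[np.float64(0.2989), np.float64(0.1223), np.float64(0.2964), np.float64(0.1229)]
[0.5164737  0.13584595] -3.0214941281264176 -173.11886136520414
[[-0.0013  0.    ]
 [ 0.0003  0.0005]
 [ 0.0004 -0.0008]
 [ 0.0007  0.0003]]
[0.51530481 0.13406209] -3.025054166842938 -173.32283655856392
[[-0.0006  0.001 ]
 [ 0.0005  0.0015]
 [ 0.0018 -0.0011]
 [-0.0017 -0.0013]]
```

```bash
cat >> board.py <<'E'
C=np.array([.5159,.1350]); TH=np.radians(-173.2)
BX=np.array([np.cos(TH),np.sin(TH)]); BY=np.array([-BX[1],BX[0]])
def b2w(p): return np.array([*(C+BX*p[0]+BY*p[1]),p[2]])
def w2b(p): d=np.array(p[:2])-C; return np.array([d@BX,d@BY,p[2]])
E
python3 - <<'E'
from board import *
print(w2b(atz('wrist',un((458,240)),.145,m2)))
hx,hy=.048,0
hx=w2b(atz('wrist',un((458,240)),.145,m2))[0]
import sys
im=cv2.resize(cv2.imread('pics/w2.png')[115:250,60:280],None,fx=3.6,fy=3.6,interpolation=cv2.INTER_CUBIC)
def d(p):
    q=proj('wrist',b2w(p),m2); return (int((q[0]-60+.5)*3.6),int((q[1]-115+.5)*3.6))
for hy,col in ((0,(0,255,0)),):
  for x in (hx-.007,hx+.007):
    for k in range(8):
        a=np.radians(22.5+45*k)
        pts=[]
        for r,w in ((48,-4.5),(72,-4.5),(72,4.5),(48,4.5)):
            pts.append(d((x,hy+(r*np.sin(a)+w*np.cos(a))/1e3,.097+(r*np.cos(a)-w*np.sin(a))/1e3)))
        if np.cos(a)>-.5: cv2.polylines(im,[np.array(pts)],False,col,1)
# iris
ix=hx-.103
for x in (ix-.005,ix+.005):
  pts=[d((x,.023*np.sin(a),.124+.023*np.cos(a))) for a in np.linspace(0,6.28,40)]
  cv2.polylines(im,[np.array(pts)],True,(0,0,255),1)
for l in (0.45,.6,.75): cv2.circle(im,d((ix,-.036*np.sin(l),.124+.036*np.cos(l))),3,(255,255,0),-1)
cv2.imwrite('pics/ov.png',im)
E
```

```text
[0.0473196  0.02450776 0.145     ]
```

View pics/ov.png

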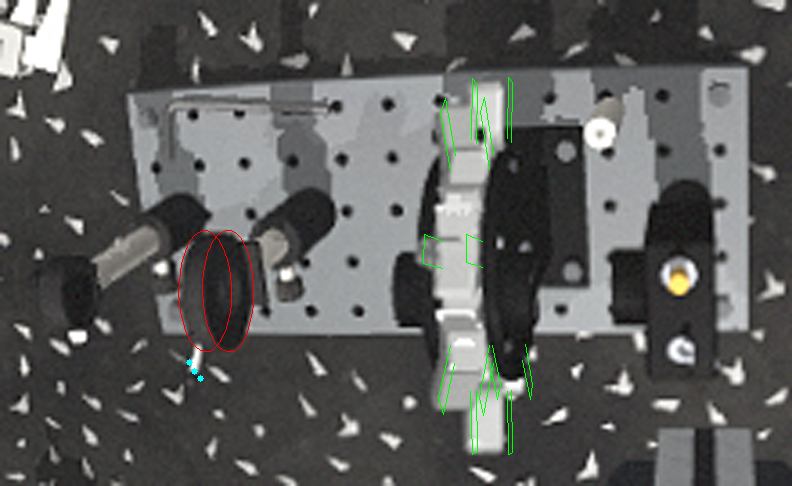

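Run:
```python
from board import *
s,R=st(); print('board tcp',w2b(s['tool_pos']).round(4))
Rt=np.column_stack([[0,0,-1],[*BY,0],[*BX,0]]); print(Ro.from_matrix(R.T@Rt).as_rotvec())
t=b2w((.0455,.047,.185)); print(t,(Rt.T@(t-s['tool_pos'])*100).round(2))
```

```text
t 2.95 tcp [0.3935 0.0755 0.3374] F [ 0.74 -0.87 -0.37] w 0.0
board tcp [0.1286 0.0446 0.3374]
[-0.01333441  0.00232651 -0.00103336]
[0.47628506 0.08294324 0.185     ] [15.24  0.24 -8.31]
```

Request:
step_arm:
  steps:
    - {"tx":0,"ty":0,"tz":-4.2,"ax":-0.013,"ay":0,"az":0,"grip":255}
    - {"tx":0,"ty":0.2,"tz":-4.1,"ax":0,"ay":0,"az":0,"grip":255}
    - {"tx":4,"ty":0,"tz":0,"ax":0,"ay":0,"az":0,"grip":255}
    - {"tx":4,"ty":0,"tz":0,"ax":0,"ay":0,"az":0,"grip":255}
    - {"tx":4,"ty":0,"tz":0,"ax":0,"ay":0,"az":0,"grip":255}

```text
clock: 3.45
tool_pos: [0.476, 0.0801, 0.2166]
eef_rot: [-0.706, -0.04, 0.706, -0.041]
wrist_force: [-0.4, 0.6, 0.9]
width: -0.005
```

Request:
step_arm:
  steps:
    - {"tx":3,"ty":0,"tz":0,"ax":0,"ay":0,"az":0,"grip":255}
    - {"tx":0,"ty":0,"tz":0,"ax":0,"ay":0,"az":0,"grip":255}
    - {"tx":0,"ty":0,"tz":0,"ax":0,"ay":0,"az":0,"grip":255}

```text
clock: 3.75
tool_pos: [0.4761, 0.0803, 0.1897]
eef_rot: [0.706, 0.041, -0.705, 0.041]
wrist_force: [0.2, 0.5, 0.6]
width: -0.001
```

```bash
cat > look.py <<'E'
import sys
from board import *
s,R=st(); print('board tcp',w2b(s['tool_pos']).round(4), R.round(3).tolist())
n=sys.argv[1]
im,m=snap('wrist',f'pics/{n}.png'); pickle.dump(m,open(f'{n}.pkl','wb'))
im,m=snap('scene',f'pics/{n}s.png')
E
python3 look.py w3
```

```text
t 3.75 tcp [0.4761 0.0803 0.1897] F [0.19 0.54 0.57] w -0.0
board tcp [0.046  0.0496 0.1897] [[0.001, 0.116, -0.993], [-0.001, -0.993, -0.116], [-1.0, 0.001, -0.001]]
```

View pics/w3.png

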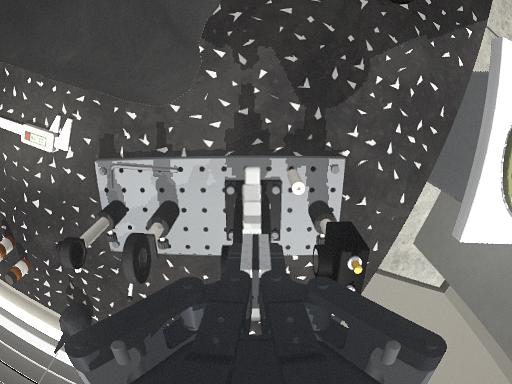

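View pics/w3s.png

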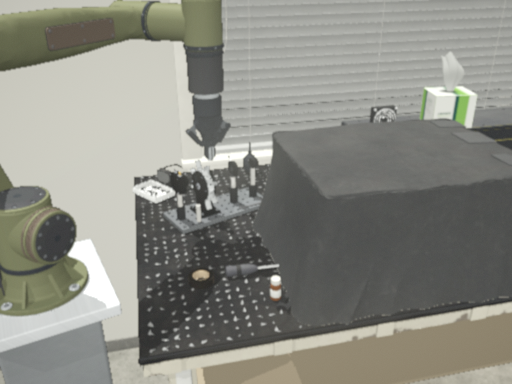

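Run:
```python
from h import *
crop(cv2.imread('pics/w3s.png'),150,140,280,240,6,'pics/w3sc.png')
crop(cv2.imread('pics/w3.png'),200,145,320,275,4.5,'pics/w3c.png')
```

```text
(no output)
```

View pics/w3sc.png

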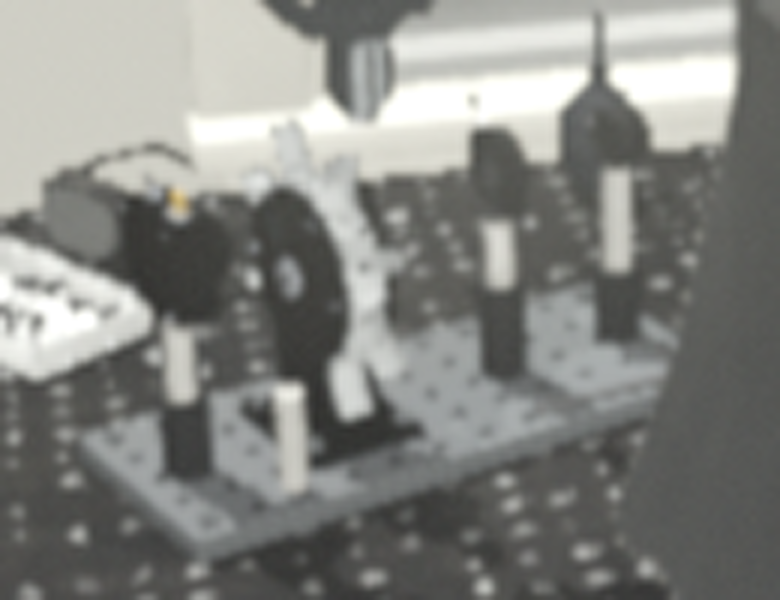

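View pics/w3c.png

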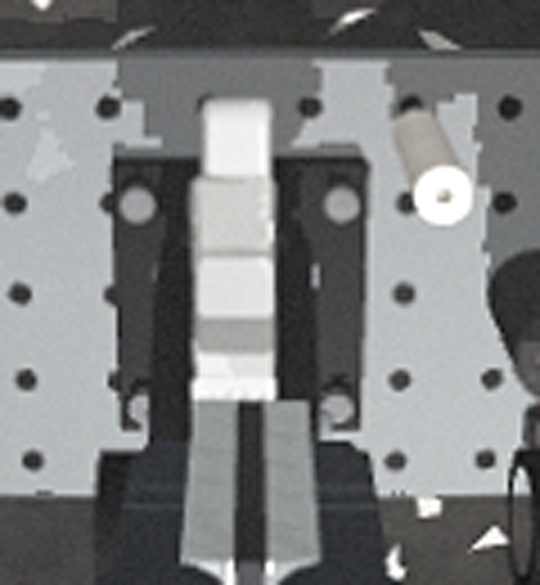

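Request:
step_arm:
  steps:
    - {"tx":1.8,"ty":0,"tz":0,"ax":0,"ay":0,"az":0,"grip":255}
    - {"tx":1.0,"ty":0,"tz":0,"ax":0,"ay":0,"az":0,"grip":255}
    - {"tx":0.9,"ty":0,"tz":0,"ax":0,"ay":0,"az":0,"grip":255}
    - {"tx":0,"ty":0,"tz":0,"ax":0,"ay":0,"az":0,"grip":255}

```text
clock: 4.25
tool_pos: [0.4756, 0.0811, 0.1506]
eef_rot: [-0.705, -0.042, 0.706, -0.042]
wrist_force: [0.0, -0.5, 0.4]
width: -0.002
```

```bash
python3 look.py w4;  python3 - <<'E'
from h import *
a=cv2.resize(cv2.imread('pics/w4s.png')[140:240,150:280],None,fx=4,fy=4,interpolation=2)
b=cv2.resize(cv2.imread('pics/w4.png')[145:275,200:320],None,fx=4*100/130,fy=4*100/130,interpolation=2)
cv2.imwrite('pics/w4c.png',cv2.hconcat([a,b[:400]]))
E
```

```text
t 4.25 tcp [0.4756 0.0811 0.1506] F [ 0.02 -0.49  0.44] w -0.0
board tcp [0.0464 0.0488 0.1506] [[-0.001, 0.119, -0.993], [-0.0, -0.993, -0.119], [-1.0, 0.0, 0.001]]
```

View pics/w4c.png

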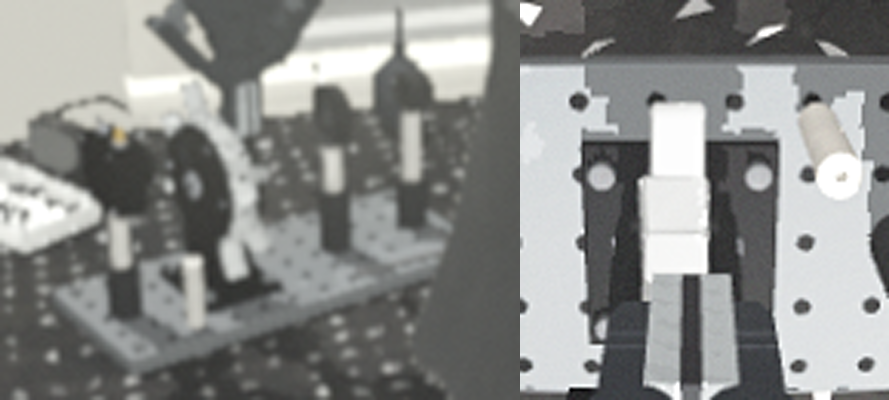

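Request:
step_arm:
  steps:
    - {"tx":-0.2,"ty":-0.6,"tz":0,"ax":0,"ay":0,"az":0,"grip":255}
    - {"tx":0,"ty":-0.6,"tz":0,"ax":0,"ay":0,"az":0,"grip":255}
    - {"tx":0,"ty":-0.6,"tz":0,"ax":0,"ay":0,"az":0,"grip":255}

```text
clock: 4.65
tool_pos: [0.4741, 0.0992, 0.1543]
eef_rot: [0.706, 0.042, -0.705, 0.042]
wrist_force: [-0.0, -2.9, 1.1]
width: 0.003
```

Request:
step_arm:
  steps:
    - {"tx":0,"ty":-0.5,"tz":0,"ax":0,"ay":0,"az":0,"grip":255}
    - {"tx":0,"ty":-0.5,"tz":0,"ax":0,"ay":0,"az":0,"grip":255}
    - {"tx":0,"ty":-0.3,"tz":0,"ax":0,"ay":0,"az":0,"grip":255}

```text
clock: 4.95
tool_pos: [0.4721, 0.1126, 0.1532]
eef_rot: [-0.706, -0.042, 0.706, -0.042]
wrist_force: [0.8, -0.5, 1.2]
width: 0.0
```

```bash
python3 -c "
from board import *
s,R=st(); print(w2b(s['tool_pos']).round(4))"
```

```text
t 4.95 tcp [0.4721 0.1126 0.1532] F [ 0.82 -0.51  1.17] w 0.0
[0.0461 0.017  0.1532]
```

Request:
step_arm:
  steps:
    - {"tx":0,"ty":-0.4,"tz":0,"ax":0,"ay":0,"az":0,"grip":255}
    - {"tx":0,"ty":-0.4,"tz":0,"ax":0,"ay":0,"az":0,"grip":255}
    - {"tx":0,"ty":-0.5,"tz":0,"ax":0,"ay":0,"az":0,"grip":255}
    - {"tx":0,"ty":-0.4,"tz":0,"ax":0,"ay":0,"az":0,"grip":255}
    - {"tx":0,"ty":0,"tz":0,"ax":0,"ay":0,"az":0,"grip":255}

```text
clock: 5.45
tool_pos: [0.4701, 0.1294, 0.1532]
eef_rot: [-0.706, -0.042, 0.706, -0.042]
wrist_force: [1.1, 0.3, -0.5]
width: -0.002
```

Request:
step_arm:
  steps:
    - {"tx":-2,"ty":0,"tz":0,"ax":0,"ay":0,"az":0,"grip":255}
    - {"tx":-2,"ty":0,"tz":0,"ax":0,"ay":0,"az":0,"grip":255}
    - {"tx":-2,"ty":2.5,"tz":0,"ax":0,"ay":0,"az":0,"grip":255}
    - {"tx":0,"ty":2.5,"tz":0,"ax":0,"ay":0,"az":0,"grip":255}
    - {"tx":0,"ty":0,"tz":0,"ax":0,"ay":0,"az":0,"grip":255}

```text
clock: 5.95
tool_pos: [0.4766, 0.0775, 0.2143]
eef_rot: [0.706, 0.041, -0.705, 0.041]
wrist_force: [-0.0, 0.8, -0.2]
width: 0.001
```

```bash
python3 look.py w5;  python3 - <<'E'
from h import *
a=cv2.resize(cv2.imread('pics/w5s.png')[140:240,150:280],None,fx=4,fy=4,interpolation=2)
b=cv2.resize(cv2.imread('pics/w5.png')[145:275,200:320],None,fx=4*100/130,fy=4*100/130,interpolation=2)
cv2.imwrite('pics/w5c.png',cv2.hconcat([a,b[:400]]))
E
```

```text
t 5.95 tcp [0.4766 0.0775 0.2143] F [-0.02  0.84 -0.23] w 0.0
board tcp [0.0459 0.0524 0.2143] [[0.001, 0.117, -0.993], [0.001, -0.993, -0.117], [-1.0, -0.0, -0.002]]
```

View pics/w5c.png

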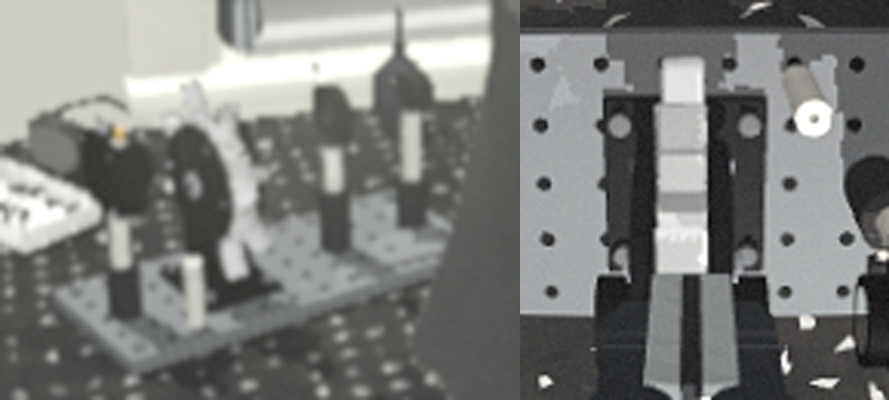

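Request:
step_arm:
  steps:
    - {"tx":-3,"ty":0,"tz":3,"ax":0,"ay":0,"az":0,"grip":255}
    - {"tx":-3,"ty":0,"tz":3,"ax":0,"ay":0,"az":0,"grip":255}
    - {"tx":-1,"ty":0,"tz":3,"ax":0,"ay":0,"az":0,"grip":255}
    - {"tx":0,"ty":0,"tz":0,"ax":0,"ay":0,"az":0,"grip":255}

```text
clock: 6.45
tool_pos: [0.3856, 0.0688, 0.2867]
eef_rot: [0.708, 0.044, -0.704, 0.041]
wrist_force: [0.6, -0.8, -0.4]
width: 0.004
```

```bash
python3 look.py w6;  python3 - <<'E'
from h import *
b=cv2.resize(cv2.imread('pics/w6.png')[130:270,120:260],None,fx=4,fy=4,interpolation=2)
cv2.imwrite('pics/w6c.png',b)
E
```

```text
t 6.45 tcp [0.3856 0.0688 0.2867] F [ 0.59 -0.78 -0.41] w 0.0
board tcp [0.1372 0.0503 0.2867] [[0.006, 0.121, -0.993], [0.004, -0.993, -0.121], [-1.0, -0.003, -0.006]]
```

View pics/w6c.png

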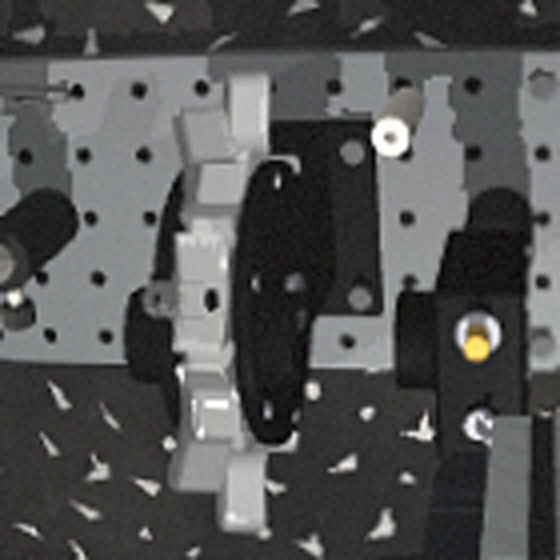

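```bash
python3 - <<'E'
from board import *
for f,off,k in (('w6',(120,130),4),('m2',(60,115),3.6)):
  m=pickle.load(open(f+'.pkl','rb'))
  for a in (-112.5,-67.5,-22.5,22.5,67.5,112.5):
    r=np.radians(a); q=proj('wrist',b2w((.0455+.0075,.060*np.sin(r),.097+.06*np.cos(r))),m)
    print(f,a,((q-np.array(off))*k).round(0))
E
python3 -c "
from h import *
crop(cv2.imread('pics/w2.png'),160,120,230,250,5,'pics/w2d.png')"
```

```text
w6 -112.5 [295. 425.]
w6 -67.5 [267. 494.]
w6 -22.5 [231. 453.]
w6 22.5 [213. 297.]
w6 67.5 [234. 143.]
w6 112.5 [271. 106.]
m2 -112.5 [523. 371.]
m2 -67.5 [505. 420.]
m2 -22.5 [481. 378.]
m2 22.5 [469. 250.]
m2 67.5 [481. 132.]
m2 112.5 [505. 108.]
```

View pics/w2d.png

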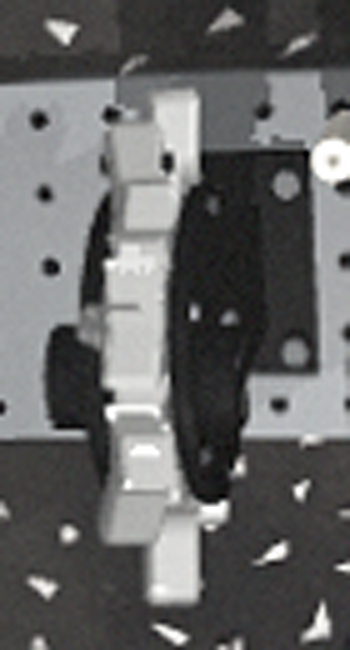

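Request:
step_arm:
  steps:
    - {"tx":0,"ty":0,"tz":-4.5,"ax":0,"ay":0,"az":0,"grip":255}
    - {"tx":2,"ty":0,"tz":-4.5,"ax":0,"ay":0,"az":0,"grip":255}
    - {"tx":4,"ty":0,"tz":0,"ax":0,"ay":0,"az":0,"grip":255}
    - {"tx":3.5,"ty":0,"tz":0,"ax":0,"ay":0,"az":0,"grip":255}
    - {"tx":0,"ty":0,"tz":0,"ax":0,"ay":0,"az":0,"grip":255}

```text
clock: 7.05
tool_pos: [0.4739, 0.0785, 0.1805]
eef_rot: [-0.701, -0.04, 0.71, -0.043]
wrist_force: [-0.2, -0.5, -0.9]
width: 0.006
```

```bash
python3 -c "
from board import *
s,R=st(); print(w2b(s['tool_pos']).round(4),R.round(3))"
```

```text
t 7.05 tcp [0.4739 0.0785 0.1805] F [-0.23 -0.45 -0.92] w 0.01
[0.0484 0.0511 0.1805] [[-0.013  0.118 -0.993]
 [-0.005 -0.993 -0.118]
 [-1.     0.004  0.013]]
```

Request:
step_arm:
  steps:
    - {"tx":1.4,"ty":-0.1,"tz":-0.2,"ax":0,"ay":0.01,"az":0,"grip":255}
    - {"tx":1.3,"ty":0,"tz":0,"ax":0,"ay":0,"az":0,"grip":255}
    - {"tx":0,"ty":-0.6,"tz":0,"ax":0,"ay":0,"az":0,"grip":255}
    - {"tx":0,"ty":-0.6,"tz":0,"ax":0,"ay":0,"az":0,"grip":255}
    - {"tx":0,"ty":-0.6,"tz":0,"ax":0,"ay":0,"az":0,"grip":255}

```text
clock: 7.55
tool_pos: [0.4765, 0.0981, 0.1637]
eef_rot: [0.71, 0.042, -0.702, 0.042]
wrist_force: [-3.8, -5.6, 10.3]
width: -0.001
```

Request:
step_arm:
  steps:
    - {"tx":0,"ty":-0.5,"tz":0,"ax":0,"ay":0,"az":0,"grip":255}
    - {"tx":0,"ty":-0.5,"tz":0,"ax":0,"ay":0,"az":0,"grip":255}
    - {"tx":0,"ty":-0.4,"tz":0,"ax":0,"ay":0,"az":0,"grip":255}
    - {"tx":0,"ty":-0.4,"tz":0,"ax":0,"ay":0,"az":0,"grip":255}
    - {"tx":0,"ty":-0.4,"tz":0,"ax":0,"ay":0,"az":0,"grip":255}

```text
clock: 8.05
tool_pos: [0.4744, 0.1195, 0.1681]
eef_rot: [0.712, 0.042, -0.7, 0.042]
wrist_force: [-11.9, -3.8, 23.6]
width: 0.001
```

```bash
python3 -c "
from board import *
s,R=st(); print(w2b(s['tool_pos']).round(4),R.round(3))"
```

```text
t 8.05 tcp [0.4744 0.1195 0.1681] F [-11.9   -3.85  23.65] w 0.0
[0.043  0.0105 0.1681] [[ 0.016  0.119 -0.993]
 [ 0.001 -0.993 -0.119]
 [-1.     0.001 -0.016]]
```

Request:
step_arm:
  steps:
    - {"tx":-2,"ty":0,"tz":0,"ax":0,"ay":0,"az":0,"grip":255}
    - {"tx":-3,"ty":1.5,"tz":0,"ax":0,"ay":0,"az":0,"grip":255}
    - {"tx":-3,"ty":2.5,"tz":3,"ax":0,"ay":0,"az":0,"grip":255}
    - {"tx":-3,"ty":0,"tz":4,"ax":0,"ay":0,"az":0,"grip":255}
    - {"tx":0,"ty":0,"tz":0,"ax":0,"ay":0,"az":0,"grip":255}

```text
clock: 8.55
tool_pos: [0.4069, 0.0714, 0.2786]
eef_rot: [0.714, 0.044, -0.698, 0.04]
wrist_force: [0.2, -0.1, 0.5]
width: 0.001
```

```bash
python3 look.py w7;  python3 - <<'E'
from board import *
b=cv2.resize(cv2.imread('pics/w7.png')[130:270,120:260],None,fx=4,fy=4,interpolation=2)
cv2.imwrite('pics/w7c.png',b)
m=pickle.load(open('w7.pkl','rb'))
for a in (-112.5,-67.5,-22.5,22.5,67.5,112.5):
    r=np.radians(a); q=proj('wrist',b2w((.0455+.0075,.060*np.sin(r),.097+.06*np.cos(r))),m)
    print(a,((q-np.array((120,130)))*4).round(0))
E
```

```text
t 8.55 tcp [0.4069 0.0714 0.2786] F [ 0.24 -0.08  0.54] w 0.0
board tcp [0.1158 0.0503 0.2786] [[0.022, 0.119, -0.993], [0.008, -0.993, -0.118], [-1.0, -0.005, -0.023]]
-112.5 [365. 435.]
-67.5 [341. 507.]
-22.5 [311. 468.]
22.5 [297. 308.]
67.5 [315. 148.]
112.5 [346. 109.]
```

View pics/w7c.png

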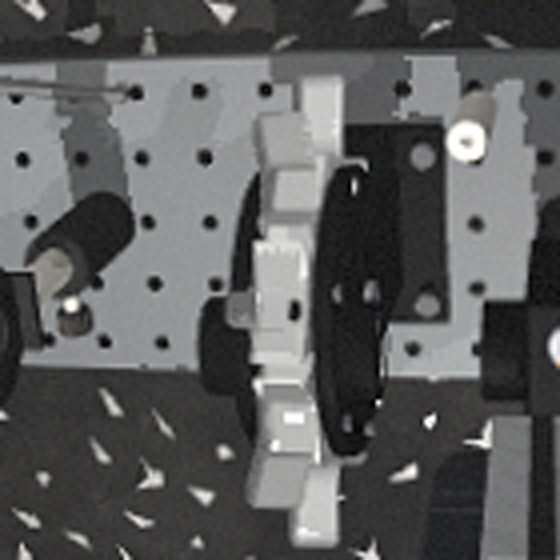

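Request:
step_arm:
  steps:
    - {"tx":0,"ty":0,"tz":-3.5,"ax":0,"ay":-0.02,"az":0,"grip":255}
    - {"tx":2.5,"ty":0,"tz":-3.5,"ax":0,"ay":0,"az":0,"grip":255}
    - {"tx":4,"ty":0,"tz":0,"ax":0,"ay":0,"az":0,"grip":255}
    - {"tx":2.5,"ty":0,"tz":0,"ax":0,"ay":0,"az":0,"grip":255}
    - {"tx":0,"ty":0,"tz":0,"ax":0,"ay":0,"az":0,"grip":255}

```text
clock: 9.15
tool_pos: [0.4744, 0.0799, 0.1749]
eef_rot: [-0.699, -0.041, 0.713, -0.043]
wrist_force: [0.2, -1.1, 0.6]
width: -0.003
```

```bash
python3 -c "
from board import *
s,R=st(); print(w2b(s['tool_pos']).round(4),R.round(3))"
```

```text
t 9.15 tcp [0.4744 0.0799 0.1749] F [ 0.18 -1.09  0.59] w -0.0
[0.0477 0.0498 0.1749] [[-0.019  0.119 -0.993]
 [-0.005 -0.993 -0.119]
 [-1.     0.003  0.02 ]]
```

Request:
step_arm:
  steps:
    - {"tx":0,"ty":0,"tz":-0.1,"ax":0,"ay":0.018,"az":0,"grip":255}
    - {"tx":1.0,"ty":0,"tz":0,"ax":0,"ay":0,"az":0,"grip":255}
    - {"tx":1.1,"ty":0,"tz":0,"ax":0,"ay":0,"az":0,"grip":255}
    - {"tx":0,"ty":0,"tz":0,"ax":0,"ay":0,"az":0,"grip":255}
    - {"tx":0,"ty":0,"tz":0,"ax":0,"ay":0,"az":0,"grip":255}

```text
clock: 9.65
tool_pos: [0.4773, 0.0803, 0.1597]
eef_rot: [0.709, 0.042, -0.703, 0.042]
wrist_force: [0.6, 0.2, 0.8]
width: 0.004
```

```bash
python3 -c "
from board import *
s,R=st(); print(w2b(s['tool_pos']).round(4),R.round(3))"
```

```text
t 9.65 tcp [0.4773 0.0803 0.1597] F [0.59 0.21 0.8 ] w 0.0
[0.0448 0.0497 0.1597] [[ 0.008  0.119 -0.993]
 [ 0.001 -0.993 -0.119]
 [-1.    -0.    -0.008]]
```

Request:
step_arm:
  steps:
    - {"tx":0.6,"ty":0,"tz":0,"ax":0,"ay":-0.008,"az":0,"grip":255}
    - {"tx":0,"ty":0,"tz":0,"ax":0,"ay":0,"az":0,"grip":255}
    - {"tx":0,"ty":0,"tz":0,"ax":0,"ay":0,"az":0,"grip":255}

```text
clock: 9.95
tool_pos: [0.4774, 0.0803, 0.1535]
eef_rot: [-0.706, -0.042, 0.706, -0.042]
wrist_force: [-0.2, 0.5, 0.8]
width: -0.0
```

```bash
python3 -c "
from board import *
s,R=st(); print(w2b(s['tool_pos']).round(4),R.round(3))"
```

```text
t 9.95 tcp [0.4774 0.0803 0.1535] F [-0.22  0.49  0.82] w -0.0
[0.0447 0.0498 0.1535] [[-0.     0.119 -0.993]
 [-0.    -0.993 -0.119]
 [-1.     0.     0.   ]]
```

Good; push to y≈0.

Request:
step_arm:
  steps:
    - {"tx":0,"ty":-0.6,"tz":0,"ax":0,"ay":0,"az":0,"grip":255}
    - {"tx":0,"ty":-0.6,"tz":0,"ax":0,"ay":0,"az":0,"grip":255}
    - {"tx":0,"ty":-0.6,"tz":0,"ax":0,"ay":0,"az":0,"grip":255}
    - {"tx":0,"ty":-0.5,"tz":0,"ax":0,"ay":0,"az":0,"grip":255}
    - {"tx":0,"ty":-0.5,"tz":0,"ax":0,"ay":0,"az":0,"grip":255}

```text
clock: 10.45
tool_pos: [0.4741, 0.1085, 0.154]
eef_rot: [0.706, 0.042, -0.706, 0.042]
wrist_force: [0.6, -2.6, 2.3]
width: -0.003
```

Request:
step_arm:
  steps:
    - {"tx":0,"ty":-0.4,"tz":0,"ax":0,"ay":0,"az":0,"grip":255}
    - {"tx":0,"ty":-0.4,"tz":0,"ax":0,"ay":0,"az":0,"grip":255}
    - {"tx":0,"ty":-0.5,"tz":0,"ax":0,"ay":0,"az":0,"grip":255}
    - {"tx":0,"ty":-0.5,"tz":0,"ax":0,"ay":0,"az":0,"grip":255}
    - {"tx":0,"ty":-0.3,"tz":0,"ax":0,"ay":0,"az":0,"grip":255}

```text
clock: 10.95
tool_pos: [0.4714, 0.1296, 0.1534]
eef_rot: [-0.706, -0.042, 0.706, -0.042]
wrist_force: [-0.5, 0.2, 0.2]
width: -0.001
```

```bash
python3 -c "
from board import *
s,R=st(); print(w2b(s['tool_pos']).round(4),R.round(3))"
```

```text
t 10.95 tcp [0.4714 0.1296 0.1534] F [-0.52  0.22  0.22] w -0.0
[4.490e-02 1.000e-04 1.534e-01] [[-0.     0.119 -0.993]
 [ 0.    -0.993 -0.119]
 [-1.    -0.     0.   ]]
```

Request:
step_arm:
  steps:
    - {"tx":-1.3,"ty":0,"tz":0,"ax":0,"ay":0,"az":0,"grip":255}
    - {"tx":-1.3,"ty":0,"tz":0,"ax":0,"ay":0,"az":0,"grip":255}
    - {"tx":-1.0,"ty":0,"tz":0,"ax":0,"ay":0,"az":0,"grip":255}
    - {"tx":0,"ty":2.5,"tz":0,"ax":0,"ay":0,"az":0,"grip":255}
    - {"tx":0,"ty":2.5,"tz":0,"ax":0,"ay":0,"az":0,"grip":255}

```text
clock: 11.45
tool_pos: [0.4779, 0.0792, 0.1912]
eef_rot: [0.706, 0.043, -0.705, 0.042]
wrist_force: [0.3, -0.5, -0.8]
width: 0.001
```

Request:
step_arm:
  steps:
    - {"tx":0,"ty":0,"tz":0,"ax":0,"ay":0,"az":0,"grip":255}
    - {"tx":1.3,"ty":0,"tz":0,"ax":0,"ay":0,"az":0,"grip":255}
    - {"tx":1.3,"ty":0,"tz":0,"ax":0,"ay":0,"az":0,"grip":255}
    - {"tx":1.0,"ty":0,"tz":0,"ax":0,"ay":0,"az":0,"grip":255}
    - {"tx":0,"ty":0,"tz":0,"ax":0,"ay":0,"az":0,"grip":255}

```text
clock: 11.95
tool_pos: [0.4764, 0.0795, 0.151]
eef_rot: [-0.704, -0.042, 0.707, -0.043]
wrist_force: [-0.2, 0.1, -0.2]
width: -0.005
```

```bash
python3 -c "
from board import *
s,R=st(); print(w2b(s['tool_pos']).round(4),R.round(3))"
```

```text
t 11.95 tcp [0.4764 0.0795 0.151 ] F [-0.23  0.13 -0.16] w -0.0
[0.0458 0.0505 0.151 ] [[-0.004  0.119 -0.993]
 [-0.001 -0.993 -0.119]
 [-1.     0.001  0.004]]
```

Request:
step_arm:
  steps:
    - {"tx":-0.2,"ty":-0.6,"tz":0,"ax":0,"ay":0,"az":0,"grip":255}
    - {"tx":0,"ty":-0.6,"tz":0,"ax":0,"ay":0,"az":0,"grip":255}
    - {"tx":0,"ty":-0.6,"tz":0,"ax":0,"ay":0,"az":0,"grip":255}
    - {"tx":0,"ty":-0.5,"tz":0,"ax":0,"ay":0,"az":0,"grip":255}
    - {"tx":0,"ty":-0.5,"tz":0,"ax":0,"ay":0,"az":0,"grip":255}

```text
clock: 12.45
tool_pos: [0.4743, 0.1075, 0.1562]
eef_rot: [0.706, 0.042, -0.706, 0.042]
wrist_force: [1.4, -3.4, 1.3]
width: 0.001
```

Request:
step_arm:
  steps:
    - {"tx":0,"ty":-0.4,"tz":0,"ax":0,"ay":0,"az":0,"grip":255}
    - {"tx":0,"ty":-0.4,"tz":0,"ax":0,"ay":0,"az":0,"grip":255}
    - {"tx":0,"ty":-0.5,"tz":0,"ax":0,"ay":0,"az":0,"grip":255}
    - {"tx":0,"ty":-0.5,"tz":0,"ax":0,"ay":0,"az":0,"grip":255}
    - {"tx":0,"ty":-0.4,"tz":0,"ax":0,"ay":0,"az":0,"grip":255}

```text
clock: 12.95
tool_pos: [0.4713, 0.1296, 0.1553]
eef_rot: [-0.706, -0.042, 0.706, -0.042]
wrist_force: [-0.1, 0.2, 0.5]
width: -0.0
```

```bash
python3 -c "
from board import *
s,R=st(); print(w2b(s['tool_pos']).round(4),R.round(3))"
```

```text
t 12.95 tcp [0.4713 0.1296 0.1553] F [-0.11  0.18  0.5 ] w -0.0
[4.490e-02 1.000e-04 1.553e-01] [[-0.     0.119 -0.993]
 [ 0.    -0.993 -0.119]
 [-1.    -0.     0.   ]]
```

Third stroke done; lift and look from the side.

Request:
step_arm:
  steps:
    - {"tx":-1.3,"ty":0,"tz":0,"ax":0,"ay":0,"az":0,"grip":255}
    - {"tx":-1.5,"ty":0,"tz":0,"ax":0,"ay":0,"az":0,"grip":255}
    - {"tx":-2.0,"ty":1,"tz":0,"ax":0,"ay":0,"az":0,"grip":255}
    - {"tx":-2,"ty":1,"tz":3,"ax":0,"ay":0,"az":0,"grip":255}
    - {"tx":-2,"ty":0,"tz":3,"ax":0,"ay":0,"az":0,"grip":255}

```text
clock: 13.45
tool_pos: [0.414, 0.1008, 0.2456]
eef_rot: [0.706, 0.041, -0.706, 0.041]
wrist_force: [-0.6, 1.1, 0.1]
width: -0.001
```

Request:
step_arm:
  steps:
    - {"tx":0,"ty":0,"tz":0,"ax":0,"ay":0,"az":0,"grip":255}
    - {"tx":0,"ty":0,"tz":0,"ax":0,"ay":0,"az":0,"grip":255}

```text
clock: 13.65
tool_pos: [0.4145, 0.1022, 0.2458]
eef_rot: [0.707, 0.043, -0.705, 0.041]
wrist_force: [-0.4, -0.9, -0.6]
width: -0.0
```

```bash
cat > side.py <<'E'
import sys
from board import *
n=sys.argv[1]
b=cv2.resize(cv2.imread(f'pics/{n}.png')[130:270,120:260],None,fx=4,fy=4,interpolation=2)
cv2.imwrite(f'pics/{n}c.png',b)
m=pickle.load(open(f'{n}.pkl','rb'))
for a in (-112.5,-67.5,-22.5,22.5,67.5,112.5):
    r=np.radians(a); q=proj('wrist',b2w((.0455+.0075,.060*np.sin(r),.097+.06*np.cos(r))),m)
    print(a,((q-np.array((120,130)))*4).round(0))
E
python3 look.py w8; python3 side.py w8
```

```text
t 13.65 tcp [0.4145 0.1022 0.2458] F [-0.44 -0.93 -0.55] w -0.0
board tcp [0.1046 0.0206 0.2458] [[0.003, 0.119, -0.993], [0.003, -0.993, -0.119], [-1.0, -0.002, -0.004]]
-112.5 [366. 404.]
-67.5 [343. 482.]
-22.5 [311. 432.]
22.5 [296. 241.]
67.5 [316.  63.]
112.5 [348.  31.]
```

View pics/w8c.png

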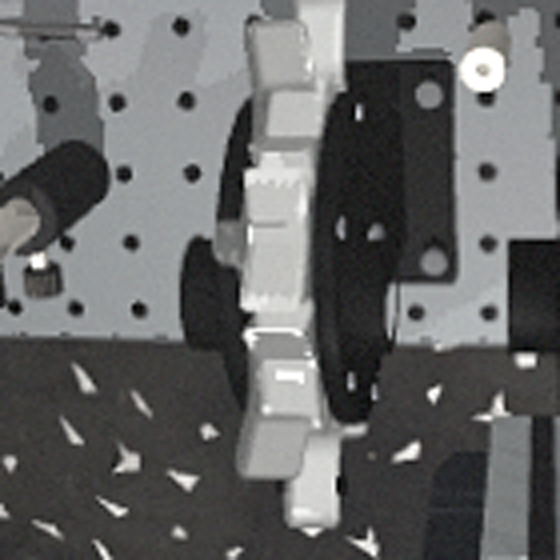

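```bash
python3 -c "
from h import *
crop(cv2.imread('pics/w8.png'),180,220,225,270,12,'pics/w8d.png')"
```

```text
(no output)
```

View pics/w8d.png

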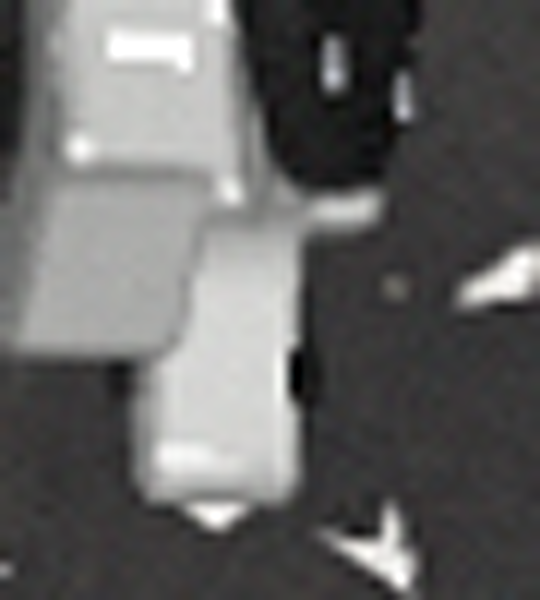

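Request:
step_arm:
  steps:
    - {"tx":0,"ty":1.5,"tz":-3,"ax":0,"ay":0,"az":0,"grip":255}
    - {"tx":2.0,"ty":1.4,"tz":-2.9,"ax":0,"ay":0,"az":0,"grip":255}
    - {"tx":2,"ty":0,"tz":0,"ax":0,"ay":0,"az":0,"grip":255}
    - {"tx":1.5,"ty":0,"tz":0,"ax":0,"ay":0,"az":0,"grip":255}
    - {"tx":0,"ty":0,"tz":0,"ax":0,"ay":0,"az":0,"grip":255}

```text
clock: 14.25
tool_pos: [0.4754, 0.0798, 0.1855]
eef_rot: [-0.704, -0.041, 0.708, -0.043]
wrist_force: [0.2, -0.3, -0.6]
width: -0.001
```

```bash
python3 -c "
from board import *
s,R=st(); print(w2b(s['tool_pos']).round(4),R.round(3))"
```

```text
t 14.25 tcp [0.4754 0.0798 0.1855] F [ 0.24 -0.26 -0.61] w -0.0
[0.0468 0.0501 0.1855] [[-0.005  0.118 -0.993]
 [-0.002 -0.993 -0.118]
 [-1.     0.002  0.005]]
```

Request:
step_arm:
  steps:
    - {"tx":1.3,"ty":0,"tz":0,"ax":0,"ay":0.004,"az":0,"grip":255}
    - {"tx":1.2,"ty":0,"tz":0,"ax":0,"ay":0,"az":0,"grip":255}
    - {"tx":0.6,"ty":0,"tz":0,"ax":0,"ay":0,"az":0,"grip":255}
    - {"tx":0,"ty":0,"tz":0,"ax":0,"ay":0,"az":0,"grip":255}
    - {"tx":0,"ty":0,"tz":0,"ax":0,"ay":0,"az":0,"grip":255}

```text
clock: 14.75
tool_pos: [0.4765, 0.0803, 0.158]
eef_rot: [0.707, 0.042, -0.704, 0.042]
wrist_force: [0.4, -0.2, 0.1]
width: 0.006
```

```bash
python3 -c "
from board import *
s,R=st(); print(w2b(s['tool_pos']).round(4),R.round(3))"
```

```text
t 14.75 tcp [0.4765 0.0803 0.158 ] F [ 0.43 -0.23  0.12] w 0.01
[0.0456 0.0497 0.158 ] [[ 0.005  0.119 -0.993]
 [ 0.001 -0.993 -0.119]
 [-1.    -0.    -0.005]]
```

Request:
step_arm:
  steps:
    - {"tx":0.4,"ty":0,"tz":0,"ax":0,"ay":-0.005,"az":0,"grip":255}
    - {"tx":0,"ty":0,"tz":0,"ax":0,"ay":0,"az":0,"grip":255}
    - {"tx":0,"ty":-0.6,"tz":0,"ax":0,"ay":0,"az":0,"grip":255}
    - {"tx":0,"ty":-0.6,"tz":0,"ax":0,"ay":0,"az":0,"grip":255}

```text
clock: 15.15
tool_pos: [0.4751, 0.0924, 0.1539]
eef_rot: [-0.706, -0.042, 0.706, -0.042]
wrist_force: [1.5, -1.3, 0.3]
width: 0.001
```

Request:
step_arm:
  steps:
    - {"tx":0,"ty":-0.6,"tz":0,"ax":0,"ay":0,"az":0,"grip":255}
    - {"tx":0,"ty":-0.5,"tz":0,"ax":0,"ay":0,"az":0,"grip":255}
    - {"tx":0,"ty":-0.5,"tz":0,"ax":0,"ay":0,"az":0,"grip":255}
    - {"tx":0,"ty":-0.4,"tz":0,"ax":0,"ay":0,"az":0,"grip":255}
    - {"tx":0,"ty":-0.4,"tz":0,"ax":0,"ay":0,"az":0,"grip":255}

```text
clock: 15.65
tool_pos: [0.472, 0.1167, 0.1533]
eef_rot: [-0.705, -0.042, 0.706, -0.042]
wrist_force: [-0.3, -0.4, -0.6]
width: 0.002
```

Request:
step_arm:
  steps:
    - {"tx":0,"ty":-0.5,"tz":0,"ax":0,"ay":0,"az":0,"grip":255}
    - {"tx":0,"ty":-0.5,"tz":0,"ax":0,"ay":0,"az":0,"grip":255}
    - {"tx":0,"ty":-0.3,"tz":0,"ax":0,"ay":0,"az":0,"grip":255}
    - {"tx":0,"ty":0,"tz":0,"ax":0,"ay":0,"az":0,"grip":255}

```text
clock: 16.05
tool_pos: [0.4705, 0.1294, 0.1535]
eef_rot: [-0.705, -0.042, 0.706, -0.042]
wrist_force: [-0.0, -0.3, -0.7]
width: 0.003
```

```bash
python3 -c "
from board import *
s,R=st(); print(w2b(s['tool_pos']).round(4),R.round(3))"
```

```text
t 16.05 tcp [0.4705 0.1294 0.1535] F [-0.01 -0.31 -0.72] w 0.0
[0.0457 0.0002 0.1535] [[-0.001  0.119 -0.993]
 [ 0.    -0.993 -0.119]
 [-1.    -0.     0.001]]
```

Request:
step_arm:
  steps:
    - {"tx":-1.3,"ty":0,"tz":0,"ax":0,"ay":0,"az":0,"grip":255}
    - {"tx":-1.5,"ty":0,"tz":0,"ax":0,"ay":0,"az":0,"grip":255}
    - {"tx":-2.0,"ty":-1,"tz":0,"ax":0,"ay":0,"az":0,"grip":255}
    - {"tx":-2,"ty":-3,"tz":3,"ax":0,"ay":0,"az":0,"grip":255}
    - {"tx":0,"ty":-3,"tz":3,"ax":0,"ay":0,"az":0,"grip":255}

```text
clock: 16.55
tool_pos: [0.4035, 0.1917, 0.2263]
eef_rot: [0.707, 0.042, -0.705, 0.04]
wrist_force: [0.5, 0.7, 0.6]
width: -0.002
```

Request:
step_arm:
  steps:
    - {"tx":0,"ty":-2,"tz":3,"ax":0,"ay":0,"az":0,"grip":255}
    - {"tx":0,"ty":0,"tz":0,"ax":0,"ay":0,"az":0,"grip":255}

```text
clock: 16.75
tool_pos: [0.3688, 0.2094, 0.2242]
eef_rot: [0.706, 0.045, -0.705, 0.042]
wrist_force: [0.5, -0.3, -0.5]
width: -0.001
```

```bash
python3 look.py w9; python3 side.py w9
```

```text
t 16.75 tcp [0.3688 0.2094 0.2242] F [ 0.48 -0.28 -0.48] w -0.0
board tcp [ 0.1373 -0.0913  0.2242] [[0.001, 0.123, -0.992], [0.004, -0.992, -0.123], [-1.0, -0.004, -0.002]]
-112.5 [208.  42.]
-67.5 [152.  78.]
-22.5 [ 89. -56.]
22.5 [  81. -297.]
67.5 [ 138. -429.]
112.5 [ 198. -391.]
```

View pics/w9.png

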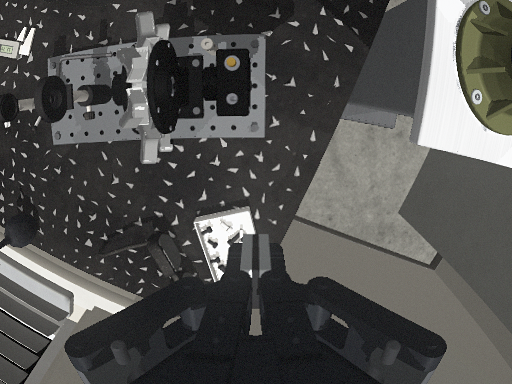

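View pics/w9c.png

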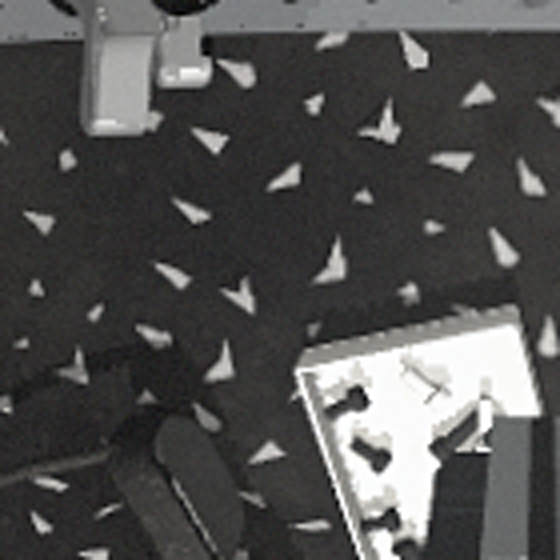

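```bash
python3 -c "
from h import *
crop(cv2.imread('pics/w9.png'),110,0,210,175,4,'pics/w9d.png')
crop(cv2.imread('pics/w9.png'),130,120,190,170,10,'pics/w9e.png')"
```

```text
(no output)
```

View pics/w9d.png

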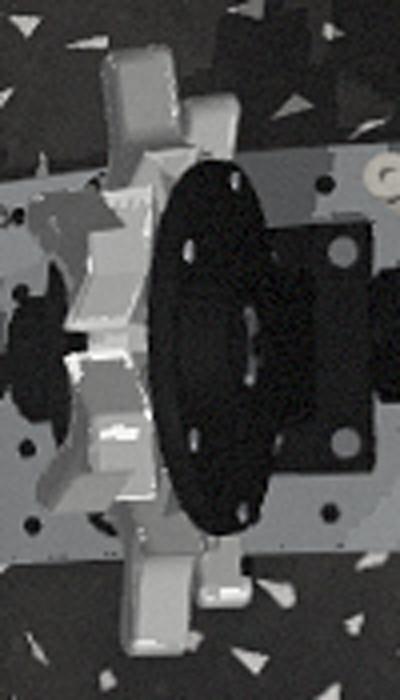

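View pics/w9e.png

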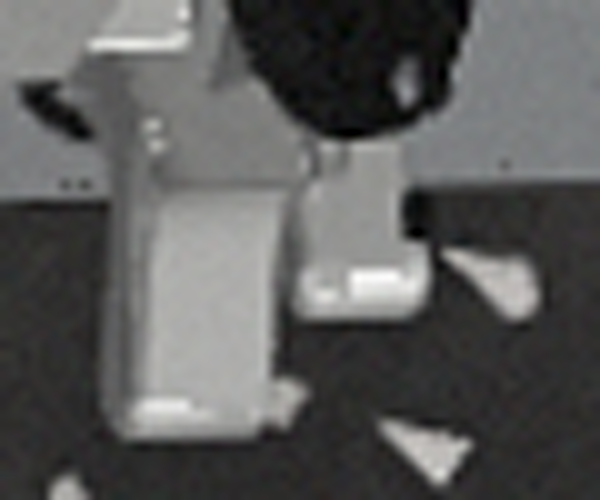

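Run:
```python
from board import *
m=pickle.load(open('w9.pkl','rb'))
im=cv2.resize(cv2.imread('pics/w9.png')[60:150,0:110],None,fx=7,fy=7,interpolation=2)
cv2.imwrite('pics/w9g.png',im)
def d(p):
    q=proj('wrist',b2w(p),m); return tuple(int(v) for v in ((q-np.array([0,60])+.5)*7))
ix=-.0575
for x in (ix-.005,ix+.005):
  pts=[d((x,.023*np.sin(a),.124+.023*np.cos(a))) for a in np.linspace(0,6.28,40)]
  cv2.polylines(im,[np.array(pts)],True,(0,0,255),1)
for l in (0.45,.6,.75):
  cv2.circle(im,d((ix,-.036*np.sin(l),.124+.036*np.cos(l))),3,(255,255,0),-1)
cv2.imwrite('pics/w9f.png',im)
```

```text
(no output)
```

View pics/w9f.png

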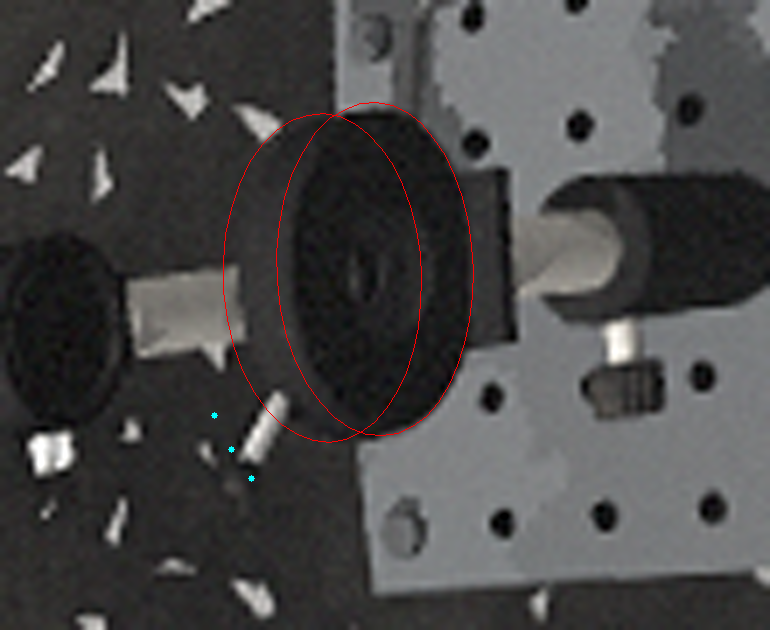

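View pics/w9g.png

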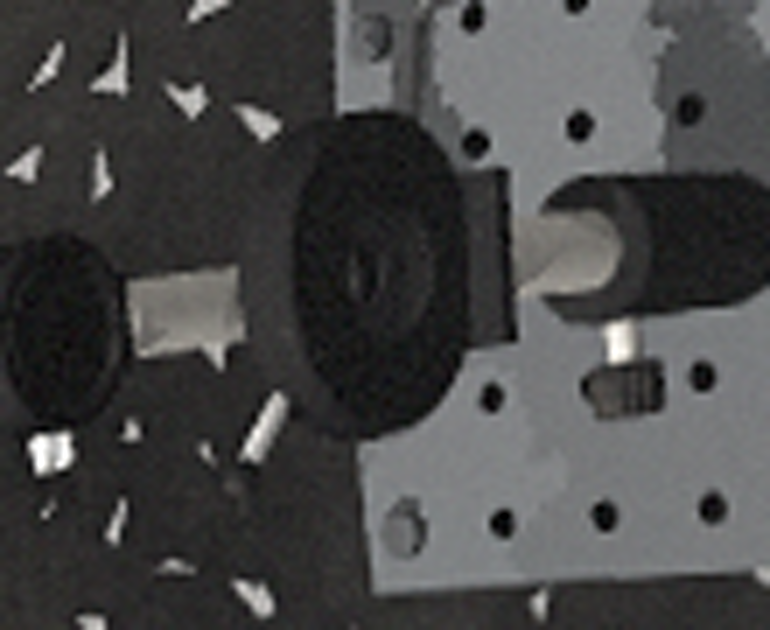

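Request:
step_arm:
  steps:
    - {"tx":0,"ty":0,"tz":-4.8,"ax":0,"ay":0,"az":0,"grip":255}
    - {"tx":0,"ty":0,"tz":-4.8,"ax":0,"ay":0,"az":0,"grip":255}
    - {"tx":0,"ty":0,"tz":-4.8,"ax":0,"ay":0,"az":0,"grip":255}
    - {"tx":0,"ty":0,"tz":-4.8,"ax":0,"ay":0,"az":0,"grip":255}
    - {"tx":0,"ty":0,"tz":0,"ax":0,"ay":0,"az":0,"grip":255}

```text
clock: 17.35
tool_pos: [0.5655, 0.2288, 0.2145]
eef_rot: [-0.702, -0.038, 0.71, -0.043]
wrist_force: [-1.4, -0.0, -1.1]
width: 0.0
```

```bash
python3 look.py w10
python3 - <<'E'
from board import *
m=pickle.load(open('w10.pkl','rb'))
ix=-.056
def pj(p): return proj('wrist',b2w(p),m)
c=pj((ix,-.02,.145)); x0,y0=int(c[0])-50,max(0,int(c[1])-50); print(x0,y0)
im=cv2.resize(cv2.imread('pics/w10.png')[y0:y0+90,x0:x0+110],None,fx=7,fy=7,interpolation=2)
cv2.imwrite('pics/w10g.png',im)
def d(p): return tuple(int(v) for v in ((pj(p)-np.array([x0,y0])+.5)*7))
for x in (ix-.005,ix+.005):
  pts=[d((x,.023*np.sin(a),.124+.023*np.cos(a))) for a in np.linspace(0,6.28,40)]
  cv2.polylines(im,[np.array(pts)],True,(0,0,255),1)
for l in (0.45,.6,.75):
  cv2.circle(im,d((ix,-.036*np.sin(l),.124+.036*np.cos(l))),3,(255,255,0),-1)
cv2.imwrite('pics/w10f.png',im)
E
```

```text
t 17.35 tcp [0.5655 0.2288 0.2145] F [-1.35 -0.01 -1.05] w 0.0
board tcp [-0.0604 -0.0873  0.2145] [[-0.01, 0.114, -0.993], [-0.007, -0.993, -0.114], [-1.0, 0.006, 0.01]]
208 65
```

View pics/w10f.png

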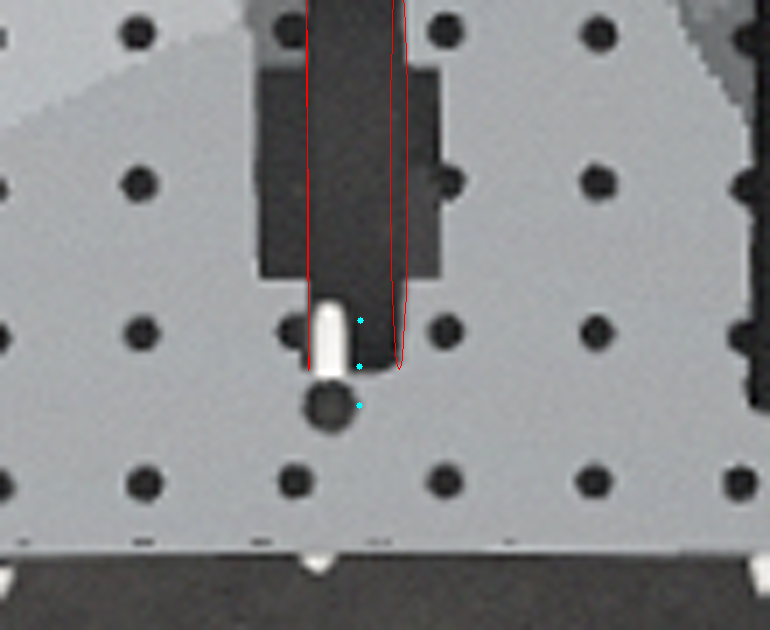

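View pics/w10g.png

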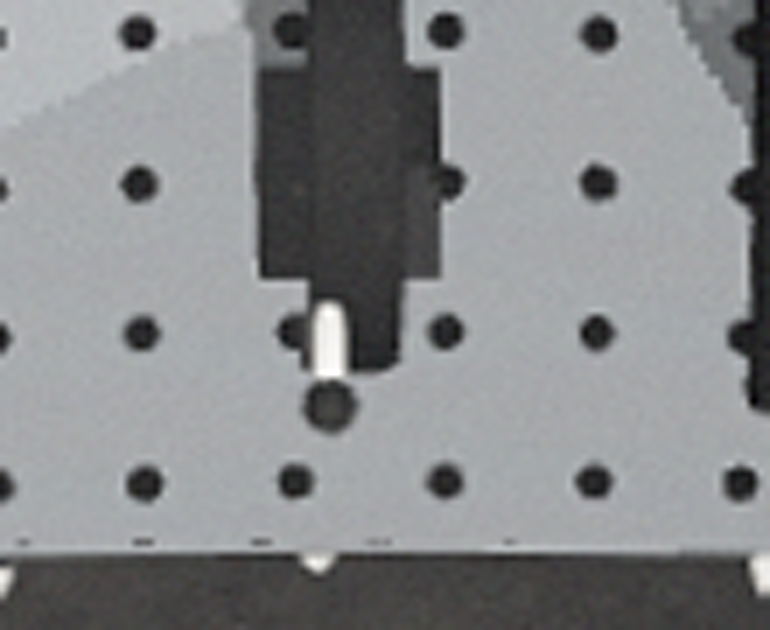

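Request:
step_arm:
  steps:
    - {"tx":0,"ty":1.6,"tz":0,"ax":0,"ay":0.008,"az":0,"grip":255}
    - {"tx":2,"ty":1.6,"tz":0,"ax":0,"ay":0,"az":0,"grip":255}
    - {"tx":2.5,"ty":0,"tz":0,"ax":0,"ay":0,"az":0,"grip":255}
    - {"tx":1.8,"ty":0,"tz":0,"ax":0,"ay":0,"az":0,"grip":255}
    - {"tx":0,"ty":0,"tz":0,"ax":0,"ay":0,"az":0,"grip":255}

```text
clock: 17.95
tool_pos: [0.564, 0.1973, 0.1577]
eef_rot: [0.708, 0.042, -0.704, 0.042]
wrist_force: [-0.1, -0.3, -0.4]
width: -0.0
```

Request:
step_arm:
  steps:
    - {"tx":0,"ty":0,"tz":0,"ax":0,"ay":0,"az":0,"grip":255}

```text
clock: 18.05
tool_pos: [0.5656, 0.1981, 0.1609]
eef_rot: [0.709, 0.043, -0.702, 0.042]
wrist_force: [0.4, -0.1, 0.9]
width: 0.002
```

```bash
python3 look.py w11
python3 - <<'E'
from board import *
crop(cv2.imread('pics/w11.png'),200,150,320,280,4.5,'pics/w11c.png')
E
```

```text
t 18.05 tcp [0.5656 0.1981 0.1609] F [ 0.36 -0.08  0.89] w 0.0
board tcp [-0.0568 -0.0567  0.1609] [[0.01, 0.119, -0.993], [0.002, -0.993, -0.119], [-1.0, -0.001, -0.01]]
```

View pics/w11c.png

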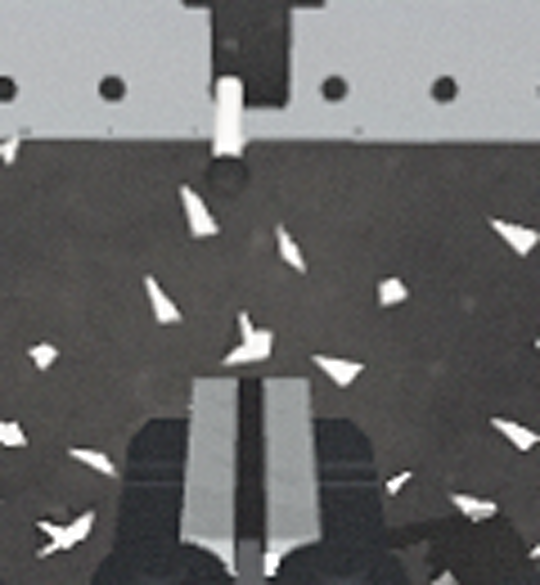

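Request:
step_arm:
  steps:
    - {"tx":0.9,"ty":0.3,"tz":0,"ax":0,"ay":-0.008,"az":0,"grip":255}
    - {"tx":0.9,"ty":0.3,"tz":0,"ax":0,"ay":0,"az":0,"grip":255}
    - {"tx":0,"ty":0.3,"tz":0,"ax":0,"ay":0,"az":0,"grip":255}
    - {"tx":0,"ty":0,"tz":0,"ax":0,"ay":0,"az":0,"grip":255}
    - {"tx":0,"ty":0,"tz":0,"ax":0,"ay":0,"az":0,"grip":255}

```text
clock: 18.65
tool_pos: [0.5668, 0.1896, 0.1407]
eef_rot: [-0.706, -0.042, 0.706, -0.042]
wrist_force: [0.7, 0.6, -0.5]
width: 0.002
```

```bash
python3 look.py w12
python3 - <<'E'
from board import *
crop(cv2.imread('pics/w12.png'),200,150,320,280,4.5,'pics/w12c.png')
E
```

```text
t 18.65 tcp [0.5668 0.1896 0.1407] F [ 0.71  0.59 -0.48] w 0.0
board tcp [-0.057  -0.0482  0.1407] [[-0.001, 0.119, -0.993], [-0.0, -0.993, -0.119], [-1.0, 0.0, 0.001]]
```

View pics/w12c.png

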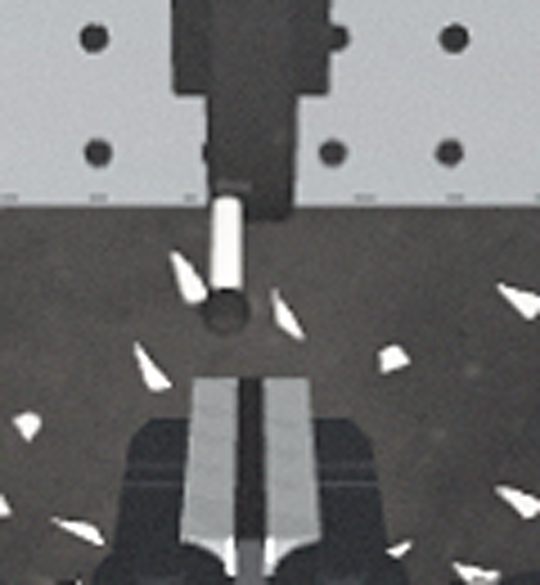

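Request:
step_arm:
  steps:
    - {"tx":-0.1,"ty":0.4,"tz":0,"ax":0,"ay":0,"az":0,"grip":255}
    - {"tx":-0.1,"ty":0.4,"tz":0,"ax":0,"ay":0,"az":0,"grip":255}
    - {"tx":-0.1,"ty":0.4,"tz":0,"ax":0,"ay":0,"az":0,"grip":255}
    - {"tx":-0.1,"ty":0.3,"tz":0,"ax":0,"ay":0,"az":0,"grip":255}
    - {"tx":-0.1,"ty":0.3,"tz":0,"ax":0,"ay":0,"az":0,"grip":255}

```text
clock: 19.25
tool_pos: [0.5689, 0.1716, 0.1458]
eef_rot: [-0.706, -0.042, 0.706, -0.042]
wrist_force: [-0.1, 0.7, -0.2]
width: -0.002
```

Request:
step_arm:
  steps:
    - {"tx":-0.15,"ty":0.3,"tz":0,"ax":0,"ay":0,"az":0,"grip":255}
    - {"tx":-0.15,"ty":0.3,"tz":0,"ax":0,"ay":0,"az":0,"grip":255}
    - {"tx":-0.15,"ty":0.3,"tz":0,"ax":0,"ay":0,"az":0,"grip":255}
    - {"tx":-0.1,"ty":0.2,"tz":0,"ax":0,"ay":0,"az":0,"grip":255}

```text
clock: 19.65
tool_pos: [0.5701, 0.1605, 0.151]
eef_rot: [-0.705, -0.042, 0.706, -0.042]
wrist_force: [-0.5, -0.3, 0.1]
width: 0.0
```

```bash
python3 look.py w13
python3 - <<'E'
from board import *
crop(cv2.imread('pics/w13.png'),200,150,320,280,4.5,'pics/w13c.png')
E
```

```text
t 19.65 tcp [0.5701 0.1605 0.151 ] F [-0.53 -0.33  0.07] w 0.0
board tcp [-0.0568 -0.0189  0.151 ] [[-0.001, 0.119, -0.993], [-0.0, -0.993, -0.119], [-1.0, 0.0, 0.001]]
```

View pics/w13c.png

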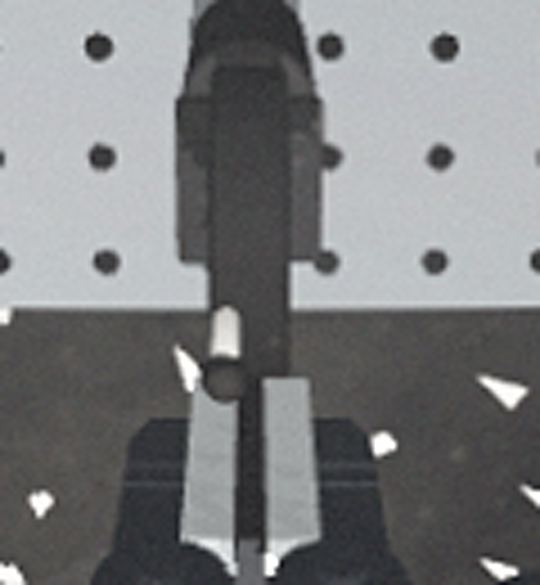

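Request:
step_arm:
  steps:
    - {"tx":-0.05,"ty":0.2,"tz":0,"ax":0,"ay":0,"az":0,"grip":255}
    - {"tx":-0.05,"ty":0.2,"tz":0,"ax":0,"ay":0,"az":0,"grip":255}

```text
clock: 19.95
tool_pos: [0.5705, 0.1569, 0.1519]
eef_rot: [-0.705, -0.042, 0.706, -0.042]
wrist_force: [-0.2, 0.2, 0.0]
width: 0.003
```

Request:
step_arm:
  steps:
    - {"tx":0,"ty":0.1,"tz":0,"ax":0,"ay":0,"az":0,"grip":255}
    - {"tx":0,"ty":0,"tz":0,"ax":0,"ay":0,"az":0,"grip":255}

```text
clock: 20.15
tool_pos: [0.5706, 0.1563, 0.1519]
eef_rot: [-0.705, -0.042, 0.706, -0.042]
wrist_force: [-0.8, 2.8, 0.9]
width: -0.003
```

```bash
python3 look.py w14
python3 - <<'E'
from board import *
crop(cv2.imread('pics/w14.png'),200,150,320,280,4.5,'pics/w14c.png')
m=pickle.load(open('w14.pkl','rb'))
for l in (.2,.1,.05,0): print(l,((proj('wrist',b2w((-.0592,-.036*np.sin(l),.124+.036*np.cos(l))),m)-np.array([200,150]))*4.5).round(0))
E
```

```text
t 20.15 tcp [0.5706 0.1563 0.1519] F [-0.83  2.76  0.88] w -0.0
board tcp [-0.0569 -0.0147  0.1519] [[-0.001, 0.119, -0.993], [0.001, -0.993, -0.119], [-1.0, -0.001, 0.001]]
0.2 [221. 425.]
0.1 [221. 401.]
0.05 [221. 387.]
0 [220. 373.]
```

View pics/w14c.png

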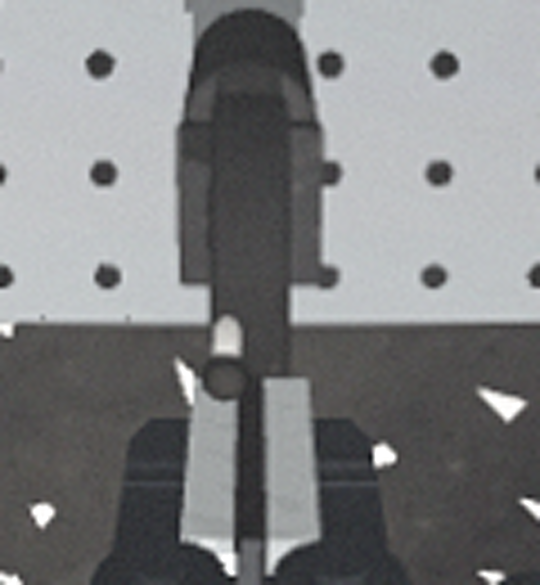

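Request:
step_arm:
  steps:
    - {"tx":0,"ty":0.05,"tz":0,"ax":0,"ay":0,"az":0,"grip":255}
    - {"tx":0,"ty":0.05,"tz":0,"ax":0,"ay":0,"az":0,"grip":255}
    - {"tx":0,"ty":0,"tz":0,"ax":0,"ay":0,"az":0,"grip":255}

```text
clock: 20.55
tool_pos: [0.5707, 0.1559, 0.1519]
eef_rot: [-0.706, -0.043, 0.706, -0.042]
wrist_force: [-1.5, 6.0, -0.2]
width: 0.002
```

```bash
python3 -c "
from board import *
s,R=st(); print(w2b(s['tool_pos']).round(4),R.round(3))"
```

```text
t 20.55 tcp [0.5707 0.1559 0.1519] F [-1.51  6.01 -0.17] w 0.0
[-0.0569 -0.0143  0.1519] [[-0.001  0.119 -0.993]
 [ 0.002 -0.993 -0.119]
 [-1.    -0.002  0.001]]
```

Firmly against its stop (6 N). Back off in −y, then up, and look.

Request:
step_arm:
  steps:
    - {"tx":0,"ty":-0.5,"tz":0,"ax":0,"ay":0,"az":0,"grip":255}
    - {"tx":0,"ty":-1.5,"tz":0,"ax":0,"ay":0,"az":0,"grip":255}
    - {"tx":-1,"ty":-2,"tz":0,"ax":0,"ay":0,"az":0,"grip":255}
    - {"tx":-3,"ty":-2,"tz":0,"ax":0,"ay":0,"az":0,"grip":255}
    - {"tx":-3,"ty":-2,"tz":0,"ax":0,"ay":0,"az":0,"grip":255}

```text
clock: 21.05
tool_pos: [0.5609, 0.2352, 0.2223]
eef_rot: [-0.705, -0.041, 0.707, -0.043]
wrist_force: [0.5, 0.4, 1.1]
width: 0.005
```

Request:
step_arm:
  steps:
    - {"tx":0,"ty":-3,"tz":3,"ax":0,"ay":0,"az":0,"grip":255}
    - {"tx":0,"ty":0,"tz":4,"ax":0,"ay":0,"az":0,"grip":255}
    - {"tx":0,"ty":0,"tz":4,"ax":0,"ay":0,"az":0,"grip":255}
    - {"tx":0,"ty":0,"tz":0,"ax":0,"ay":0,"az":0,"grip":255}
    - {"tx":0,"ty":0,"tz":0,"ax":0,"ay":0,"az":0,"grip":255}

```text
clock: 21.55
tool_pos: [0.4482, 0.2516, 0.223]
eef_rot: [0.706, 0.043, -0.706, 0.042]
wrist_force: [-0.2, 0.0, -0.3]
width: 0.002
```

```bash
python3 look.py w15
python3 - <<'E'
from board import *
m=pickle.load(open('w15.pkl','rb'))
im=cv2.imread('pics/w15.png'); cv2.imwrite('pics/w15c.png',cv2.resize(im[20:200,40:280],None,fx=3.3,fy=3.3,interpolation=2))
for l in (.2,.1,.05,0): print(l,((proj('wrist',b2w((-.0592,-.036*np.sin(l),.124+.036*np.cos(l))),m)-np.array([40,20]))*3.3).round(0))
for a in (-112.5,-67.5,-22.5,22.5,67.5,112.5):
    r=np.radians(a); q=proj('wrist',b2w((.0455+.0075,.060*np.sin(r),.097+.06*np.cos(r))),m)
    print(a,((q-np.array((40,20)))*3.3).round(0))
im,_=snap('top','pics/top15.png'); crop(im,130,130,230,275,4,'pics/top15c.png')
E
```

```text
t 21.55 tcp [0.4482 0.2516 0.223 ] F [-0.19  0.02 -0.32] w 0.0
board tcp [ 0.0534 -0.1238  0.223 ] [[0.0, 0.12, -0.993], [0.001, -0.993, -0.12], [-1.0, -0.001, -0.001]]
0.2 [204. 122.]
0.1 [203. 107.]
0.05 [203.  99.]
0 [202.  91.]
-112.5 [706. 288.]
-67.5 [706. 298.]
-22.5 [705. 158.]
22.5 [705. -46.]
67.5 [ 706. -127.]
112.5 [707. -74.]
```

View pics/w15c.png

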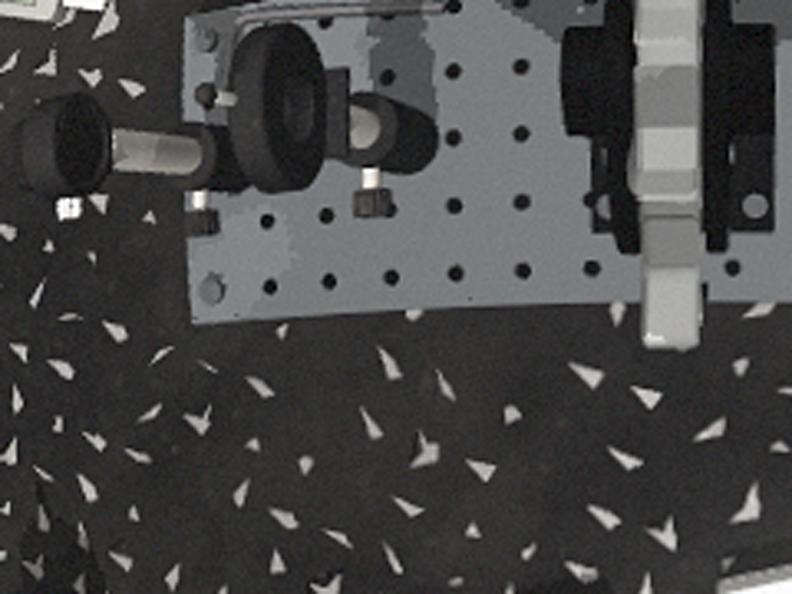

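View pics/top15.png

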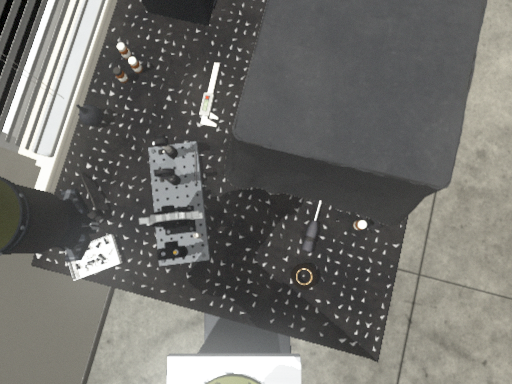

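View pics/w15s.png

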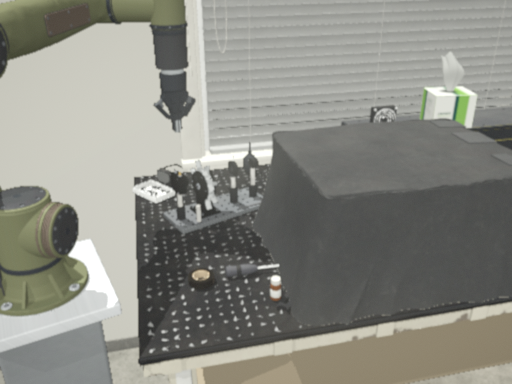

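```bash
python3 -c "
from station import manip
print(manip.hand_in(), manip.sense()['clock'])"
```

```text
the job is handed in; nothing more can be done
the job is handed in; nothing more can be done
```

The wheel is four clicks on, resting in a stop. The iris lever was then pushed up until it stands upright. I handed the job in at about 21.7 s of the 54 s allowed, with the arm clear of everything.

- **Wheel:** I made four pushes with the closed fingertips, all towards board −y. The stud went from +67.5° (measured from the top) to −112.5°, straight opposite. I saw it at +22.5° after the first click, at −67.5° after the third and at −112.5° after the fourth. The last picture shows it still there.
- **One push that went wrong:** the first try at the second click came down on a lobe top, at about 24 N upward, because the arm had not finished lowering. I lifted and looked; the stud was still at +22.5°, so that try did not turn the wheel.
- **Iris lever:** it started at a lean of about 0.75 rad. I pushed it only after seeing the wheel's final position. Contact stayed too light to read until the end, then rose to about 6 N against the stop. The last picture puts the ball at 0 to 0.05 rad, upright within the camera's 2 mm accuracy.
- **Loose things:** in the last overhead picture, taken before handing in, the driver and vial look unmoved. The post looked the same in the later wheel pictures, and nothing touched the hex key. I compared these by eye and did not measure them.

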